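# Load the parts washer with ski bindings and lock it

### The arm

A 6-joint arm with a two-finger parallel gripper is mounted at the origin on the work surface. World frame = base frame: x ahead of the robot, y to its left, z up, the work surface at z = 0. Lengths are in m, angles in rad, forces in N, time in s.
With the tool pointing down it reaches from about 0.25 to 0.775 m from the base axis. Payload 4 kg.
Tool frame: the origin (TCP) lies at the very end of the fingers, on their centre line; the grasp point (between the pads) lies 19 mm behind it; x points along the fingers, y is the direction in which the jaws open and shut, and the axes are right-handed (so a half turn about x gives the same grasp; the last joint's range is limited). The gripper opens to 94 mm and grips with 3 to 60 N. Pads are 16 mm wide; open, the fingers measure 119 mm over their backs; the gripper's body (75 mm by 177 mm) begins 78 mm behind the grasp point.
Start: joints at [1.148, 0.087, 1.371, -0, 1.684, -0.103], TCP at [0.173, 0.522, 0.206] pointing down, gripper open.
Joint ranges: [-3.1, 3.1], [-0.76, 2.03], [0.27, 2.55], [-1.08, 4.22], [0.17, 2.65], [-2.57, 2.57]. Speed limits (rad/s): [2.79, 2.79, 3.14, 3.14, 3.14, 3.14].

### API

Orientations are given as [roll, pitch, yaw] about the fixed x, y, z axes, in that order (R = Rz(yaw) Ry(pitch) Rx(roll)).
In Python, from bench import robot gives the robot as it stands.
- The arm moves only by the tool carry_out, never from a script. Its argument "targets" is a list of rows, each a list of 5 numbers: the closure, from 0 (fully open) to 1 (shut), then the shift along the tool's x, y, z in cm, then the turn about the tool's x in degrees. In form: [[fingers, tx, ty, tz, turn], ...]. A call has 1 to 20 rows; each row shifts and turns the commanded pose from where the row before left it, along the tool's axes as they then stand; what a row does not reach is not made up. A row lasts 1/10 s, in which the tool goes at most 50 mm and 8.59 degrees, less where a joint would pass 70% of its speed; a pose out of reach is approached as far as the arm can. A call is refused whole if a number of a shift passes 5 or a number of a turn 8.59, either way. A call with a gripper value outside its range is refused whole. The fingers move at their own pace and stop on an object; the grip force is fixed at half the most. Time passes only in rows, so rows that do not move let the fingers close. It gives the time, the measured TCP pose, the force and the opening at its end, in the units of the state.
- robot.get_obs(): the state, without advancing time (a new reading comes with each control period).
- robot.snapshot(name): name is "scene" or "top"; returns a dict with "image" (480x640x3 uint8, red, green, blue), "camera_matrix" (3x3 intrinsics, pixels), "distortion" ([k1, k2, p1, p2, k3] as OpenCV has them; the pictures are not rectified), "pose" (4x4, takes a point from camera to world coordinates). Camera axes: x right, y up, looking along -z (the intrinsics and any distortion apply to the point x, -y, -z); pixel columns grow to the right and rows downward; lengths in m; the calibration is good to about 2 mm. A picture is of the moment at which its call begins. There is no depth.
- robot.close_job(): hands the job in, once; it reports no verdict.
The state is a dict: "time": time; "joint_positions": joint angles; "qvel": joint speeds; "joint_torque": joint torques, N m; "tool_pos": TCP position; "ee_rot": TCP orientation; "wrist_force": force on the tool from outside, world axes, zero at the start; "wrist_torque": the same for the moment, N m; "width": finger opening in m.
Only numpy, scipy, OpenCV 4.12 (cv2) and the standard library are available. Lean on these libraries where they do the work, as an engineer would, in place of code of your own. Each camera call takes 0.05 s, during which the arm holds its last target. There are 200 camera calls.

### The job

Get the washer ready to run: put the cork block that was left in its basket on the felt mat, and lay every ski binding from the table flat and right way up in the basket, none stacked. Then crank the basket fully into the cabinet, and only then turn both quarter-turn locks on its roof until they drop into their locked position. Leave the other things on the bench where they are.

Things in the scene. Friction and masses are not known exactly. Their poses are not given: they have to be found in the camera images.
- binding1_mid (a point): ski binding, 160 g (may be absent): grey base plate 100 x 46 x 10 mm, on it a black housing 60 long x 28 wide, from 10 up to 42 mm above the underside; starts flat on the table. Point: housing's centre in plan, 21 mm above the underside (the plate reaches 46 mm to -x, 54 mm to +x). x along the length, z up. Grip across the 28 mm width, fingertips above the plate.
- binding2_mid (a point): ski binding, 160 g (may be absent): grey base plate 100 x 46 x 10 mm, on it a black housing 60 long x 28 wide, from 10 up to 42 mm above the underside; starts flat on the table. Point: housing's centre in plan, 21 mm above the underside (the plate reaches 46 mm to -x, 54 mm to +x). x along the length, z up. Grip across the 28 mm width, fingertips above the plate.
- binding3_mid (a point): ski binding, 160 g (may be absent): grey base plate 100 x 46 x 10 mm, on it a black housing 60 long x 28 wide, from 10 up to 42 mm above the underside; starts flat on the table. Point: housing's centre in plan, 21 mm above the underside (the plate reaches 46 mm to -x, 54 mm to +x). x along the length, z up. Grip across the 28 mm width, fingertips above the plate.
- binding4_mid (a point): ski binding, 160 g (may be absent): grey base plate 100 x 46 x 10 mm, on it a black housing 60 long x 28 wide, from 10 up to 42 mm above the underside; starts flat on the table. Point: housing's centre in plan, 21 mm above the underside (the plate reaches 46 mm to -x, 54 mm to +x). x along the length, z up. Grip across the 28 mm width, fingertips above the plate.
- cork_mid (a point): a cork rubbing block 95 x 45 x 36 mm, 80 g, left lying in the basket. Point: its centre, 18 mm above its underside; x along its length
- mat: grey felt tool mat, 170 (x) x 150 (y) x 4 mm, fixed on the table. Origin: centre of its underside; x, y along its sides. The cork block belongs here
- basket_floor (a point): centre of the floor of the washer's wire basket, 30 mm above the table; x points into the cabinet, y left, z up. Inside 130 (x) x 280 (y) mm; walls 30 mm high, but the front plate on the -x side stands 68 mm above the floor and closes the cabinet at the end. Four bindings fit side by side, lengthwise along x, 62 mm apart in y. It starts wound out, open to the top
- basket (a joint): travel of the basket (m): about 0 wound out, 0.160 fully in. Geared to the crank (12.7 mm per rad), moves only with it. The cabinet it enters has its roof 100 mm above the table, starting 96 mm beyond basket_floor in x at travel 0
- crank (a joint): turn of the hand crank (rad), clockwise from above positive: 0 to 12.57 (end stop) = two full turns, which wind the basket in; it starts at 0 to 0.4. Upright axis; needs about 0.4 N m, stays where it is left
- crank_handle (a point): where to grip the crank's upright handle, 114 mm above the table: a wooden paddle fixed to the arm (it does not spin), 36 mm along the arm x 18 mm across, its top 132 mm and its foot on the arm 86 mm above the table. -x points outward from the crank axis along the arm, y across the arm, z up; this frame turns with the crank
- crank_axis (a point): point on the crank's axis at the height of crank_handle, which circles it at 55 mm radius. It does not move with the crank; its axes are those of basket_floor; at crank 0 the handle lies on its -y side
- lock_left (a joint): turn of the left quarter-turn lock (rad), clockwise from above positive: starts at 0 to 0.2 (open), end stop at 1.571. It is sprung downwards; turned to the stop (past about 1.45) and let go, it drops 5 mm into its detent and is locked; short of that it stays high, where it is left. Friction about 0.1 N m
- lock_left_grip (a point): centre of the black grip bar of the left lock on the cabinet's roof, near its front edge: 46 mm long along y, 12 mm across x, 28 mm high; this point is 135 mm above the table when open, 130 mm when locked. 14 mm below it are the hub (30 mm wide) and a tongue 48 mm long to -y. The frame turns with the lock; at 0 its axes are those of basket_floor
- lock_right (a joint): turn of the right quarter-turn lock (rad), clockwise from above positive: starts at 0 to 0.2 (open), end stop at 1.571. It is sprung downwards; turned to the stop (past about 1.45) and let go, it drops 5 mm into its detent and is locked; short of that it stays high, where it is left. Friction about 0.1 N m
- lock_right_grip (a point): centre of the black grip bar of the right lock on the cabinet's roof, near its front edge: 46 mm long along y, 12 mm across x, 28 mm high; this point is 135 mm above the table when open, 130 mm when locked. 14 mm below it are the hub (30 mm wide) and a tongue 48 mm long to -y. The frame turns with the lock; at 0 its axes are those of basket_floor
- waxbar: a yellow wax block 110 x 45 x 30 mm; a bystander, leave it where it is. Origin: centre of its underside
- driver: a screwdriver 200 mm long; a bystander, leave it where it is. Origin: centre of its underside
- scraper: a clear plastic scraper plate 140 x 60 x 5 mm; a bystander, leave it where it is. Origin: centre of its underside
- tin: a shallow round aluminium tin, 72 mm wide, 34 mm high; a bystander, leave it where it is. Origin: centre of its underside
- cleaner: a white bottle 190 mm high, 68 mm wide; a bystander, leave it where it is. Origin: centre of its underside
- roll: a big blue paper roll, 160 mm wide, 190 mm high; a bystander, leave it where it is. Origin: centre of its underside
- iron: a waxing iron, 190 x 85 mm, about 130 mm high with its loop handle; a bystander, leave it where it is. Origin: centre of its underside
There are look-alikes about, which are no part of the job. What is shaped like the part that bears binding1_mid but green, red or turquoise is not meant.

How it is judged:
On the way, in this order (a step that is already met when the one before it is completed fails the run):
1. the cork block is on the mat and all bindings present lie flat in the basket (x of cork_mid in the frame of mat between -0.085 and 0.085 m and y of cork_mid in the frame of mat between -0.075 and 0.075 m and z of cork_mid in the frame of mat between 0.013 and 0.032 m and x of binding1_mid in the frame of basket_floor between -0.065 and 0.065 m and y of binding1_mid in the frame of basket_floor between -0.14 and 0.14 m and z of binding1_mid in the frame of basket_floor between 0.011 and 0.031 m and angle between each of binding1_mid, binding2_mid, binding3_mid, binding4_mid's own z axis and vertical below 0.3 rad and x of binding2_mid in the frame of basket_floor between -0.065 and 0.065 m and y of binding2_mid in the frame of basket_floor between -0.14 and 0.14 m and z of binding2_mid in the frame of basket_floor between 0.011 and 0.031 m and x of binding3_mid in the frame of basket_floor between -0.065 and 0.065 m and y of binding3_mid in the frame of basket_floor between -0.14 and 0.14 m and z of binding3_mid in the frame of basket_floor between 0.011 and 0.031 m and x of binding4_mid in the frame of basket_floor between -0.065 and 0.065 m and y of binding4_mid in the frame of basket_floor between -0.14 and 0.14 m and z of binding4_mid in the frame of basket_floor between 0.011 and 0.031 m), for 0.2 s.
2. the basket has been cranked fully in, bindings inside (value of joint basket above 0.156 m and x of binding1_mid in the frame of basket_floor between -0.065 and 0.065 m and y of binding1_mid in the frame of basket_floor between -0.14 and 0.14 m and z of binding1_mid in the frame of basket_floor between 0.011 and 0.031 m and angle between each of binding1_mid, binding2_mid, binding3_mid, binding4_mid's own z axis and vertical below 0.3 rad and x of binding2_mid in the frame of basket_floor between -0.065 and 0.065 m and y of binding2_mid in the frame of basket_floor between -0.14 and 0.14 m and z of binding2_mid in the frame of basket_floor between 0.011 and 0.031 m and x of binding3_mid in the frame of basket_floor between -0.065 and 0.065 m and y of binding3_mid in the frame of basket_floor between -0.14 and 0.14 m and z of binding3_mid in the frame of basket_floor between 0.011 and 0.031 m and x of binding4_mid in the frame of basket_floor between -0.065 and 0.065 m and y of binding4_mid in the frame of basket_floor between -0.14 and 0.14 m and z of binding4_mid in the frame of basket_floor between 0.011 and 0.031 m), for 0.2 s.
3. both quarter-turn locks have dropped into their locked detents (value of joint each of lock_left, lock_right above 1.45 rad and height (world z) of each of lock_left_grip, lock_right_grip below 0.132 m and value of joint basket above 0.156 m), for 0.2 s.
At the end, for the whole second after the job is handed in: Basket fully in (within 4 mm), both locks turned past 1.45 rad and dropped (grip point lower than 132 mm), all bindings present inside the basket, not stacked, right way up and flat within 0.3 rad, the cork block resting on the mat (its centre over the mat) (all of step 1 and all of step 3); the robot touches nothing.
It fails at once if a bystander is pushed more than 30 mm from its place (distance of any of waxbar, driver, scraper, tin, cleaner, roll, iron from where it was at the start of the episode above 0.03 m).
Of binding1, binding2, binding3, binding4 only 2 to 4 are there at a start; the rules pass over those that are not, and their reading is None.
At some moment in a run one of binding1, binding2, binding3, binding4, cork may be knocked a few centimetres aside while the robot is not near it.
It also fails if it takes over 210 s, if anything falls off the work surface, if the arm or the gripper's body presses on something with over 40 N, if the wrist force passes 120 N, or if a joint passes its speed limit or range.

## Working session

There is one attempt and no reset: what is moved stays moved. The work goes in short steps, Python scripts to look and compute and a tool call to move; the robot and the scene stay as the last step left them, time stands still between calls to the robot, and variables do not carry over. Pictures are saved under pics/ and viewed, about 12 in all and at most 16, crops included, and the job is handed in when it is done.

Besides the shell and the picture viewer there is one more tool, called after "Call:" as name(argument=value, ...) on one line, values as JSON. carry_out: Moves the arm, as the interface text tells. Its arguments: {"type":"object","properties":{"targets":{"type":"array","items":{"type":"array","items":{"type":"number"}}}},"required":["targets"]}

```bash
ls; mkdir -p pics
python3 - <<'E'
from bench import robot
import cv2,pickle
o=robot.get_obs();print(o)
for n in("scene","top"):
    s=robot.snapshot(n);cv2.imwrite(f"pics/{n}0.png",s["image"][:,:,::-1]);pickle.dump(s,open(f"{n}0.pkl","wb"))
    print(s["camera_matrix"],s["distortion"],s["pose"])
E
```

```text
pics
{'time': 0.0, 'joint_positions': array([ 1.14793158e+00,  8.79607679e-02,  1.37222228e+00,  4.84191539e-06,
        1.68358113e+00, -1.03112578e-01]), 'qvel': array([-5.53818218e-04,  2.72603124e-04,  2.72773147e-04, -8.50251114e-05,
        4.41454390e-04, -1.00260889e-03]), 'joint_torque': array([ 3.32777136e-04, -3.40182173e+01, -3.02432871e+01,  7.15572434e-02,
        3.29791463e-02, -1.77074157e-04]), 'tool_pos': array([0.17267155, 0.52163036, 0.20431724]), 'ee_rot': array([-1.67612501,  1.5686248 , -1.99587664]), 'wrist_force': array([ 0.22763886, -0.29178671,  0.21654345]), 'wrist_torque': array([ 0.00185849, -0.04053277, -0.0674187 ]), 'width': 0.09389465777309446}
[[450.15520772   0.         322.84706043]
 [  0.         450.15520772 244.4885375 ]
 [  0.           0.           1.        ]] [-0.0188766  0.         0.         0.         0.       ] [[ 8.49686170e-01 -3.13620092e-01  4.23881883e-01  1.04000625e+00]
 [ 5.27288453e-01  5.06209987e-01 -6.82435591e-01 -9.59833176e-01]
 [-5.47729400e-04  8.03364106e-01  5.95487878e-01  9.24190670e-01]
 [ 0.00000000e+00  0.00000000e+00  0.00000000e+00  1.00000000e+00]]
[[442.44739971   0.         319.66603777]
 [  0.         442.44739971 243.08629951]
 [  0.           0.           1.        ]] [-0.01335504  0.          0.          0.          0.        ] [[ 0.02634076  0.99443654 -0.10199081  0.35165253]
 [-0.99960592  0.02719249  0.00696952 -0.01225952]
 [ 0.00970413  0.10176703  0.99476093  1.35816838]
 [ 0.          0.          0.          1.        ]]
```

View pics/top0.png

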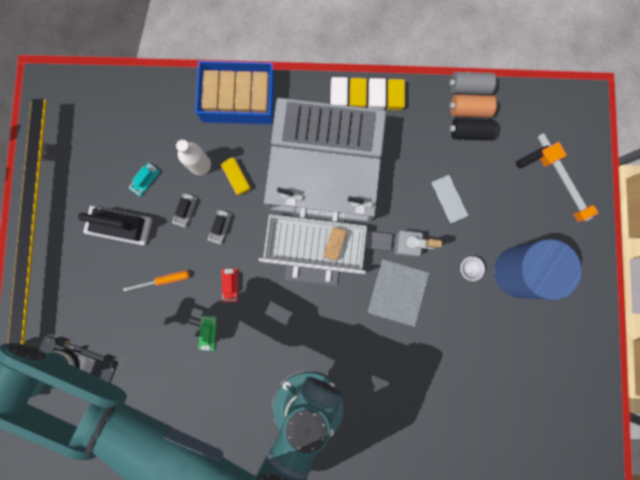

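View pics/scene0.png

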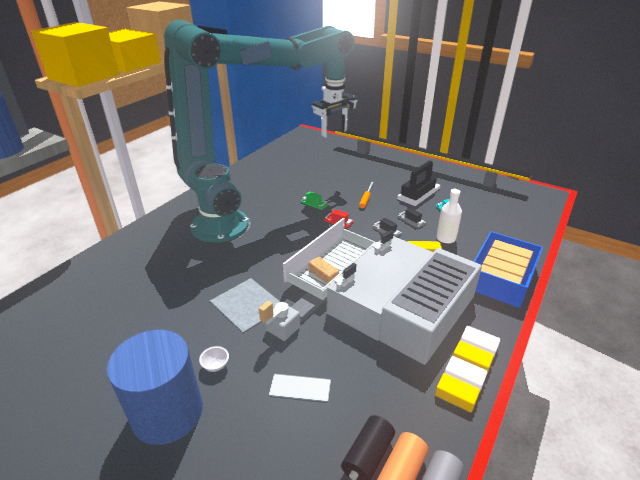

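Two grey bindings are visible in the top view, at (184,209) and (219,226). The basket with the cork is at (317,243), the crank handle at about (433,243), the mat at (398,292), and the locks at (290,197) and (360,203). Next I'll zoom in and measure.

```bash
cat > h.py <<'E'
import numpy as np,cv2,pickle
def load(n): return pickle.load(open(n+".pkl","rb"))
def ray(s,uv):
    p=cv2.undistortPoints(np.array(uv,float).reshape(-1,1,2),s["camera_matrix"],np.array(s["distortion"])).reshape(-1,2)
    d=np.c_[p[:,0],-p[:,1],-np.ones(len(p))]@s["pose"][:3,:3].T
    return s["pose"][:3,3],d
def plane(s,uv,z):
    c,d=ray(s,uv); return c+d*((z-c[2])/d[:,2])[:,None]
def tri(s1,u1,s2,u2):
    c1,d1=ray(s1,[u1]);c2,d2=ray(s2,[u2]);d1=d1[0];d2=d2[0]
    t=np.linalg.lstsq(np.c_[d1,-d2],c2-c1,rcond=None)[0]
    a=c1+t[0]*d1;b=c2+t[1]*d2
    return (a+b)/2,np.linalg.norm(a-b)
def snap(n,tag):
    from bench import robot
    s=robot.snapshot(n);pickle.dump(s,open(tag+".pkl","wb"));return s
def crop(s,x0,y0,x1,y1,k,name):
    im=cv2.resize(s["image"][y0:y1,x0:x1,::-1],None,fx=k,fy=k,interpolation=cv2.INTER_CUBIC)
    for x in range((x0+9)//10*10,x1,10): cv2.line(im,(int((x-x0)*k),0),(int((x-x0)*k),10 if x%50==0 else 4),(0,255,255),1)
    for y in range((y0+9)//10*10,y1,10): cv2.line(im,(0,int((y-y0)*k)),(10 if y%50==0 else 4,int((y-y0)*k)),(0,255,255),1)
    cv2.imwrite("pics/"+name+".png",im)
E
python3 - <<'E'
from h import *
t=load("top0");s=load("scene0")
crop(t,255,180,455,330,4,"t1")
crop(s,250,215,410,335,5,"s1")
# bindings: plate+housing mask vs table
print(t["image"][205:230:3,175:232:3].mean(2).astype(int))
E
```

```text
[[ 97  69  54  53  34  66  80  53  84  98  98  97  97  97  98  97  98  98
   97]
 [ 92  57  56  50  30  81  68  59  95  99  98  98  97  98 100  99  98  97
   98]
 [ 80  57  57  41  50  85  57  79  98  99  97  98  99  99 138 171 149 103
   86]
 [ 80  59  57  30  73  78  55  88  97  98  98  97  98  99 116 166 165 161
  105]
 [132 121  89  62 101  70  84  97  97  99  98  98  97  91  55  57  56  87
   85]
 [132 149 151 152 133  69  97  98  98  97  96  98  99  80  55  55  36  76
   74]
 [162 165 156 152  81  81  98  98  98  99  98  98  98  65  56  55  35  85
   61]
 [100 112 142 146  76  94  98  99  98  99  99  99  92  58  58  50  52  85
   55]
 [ 98  99  99  99  98  99 100  99 100  99  98  99  79  59  59  38  75  75
   54]]
```

View pics/t1.png

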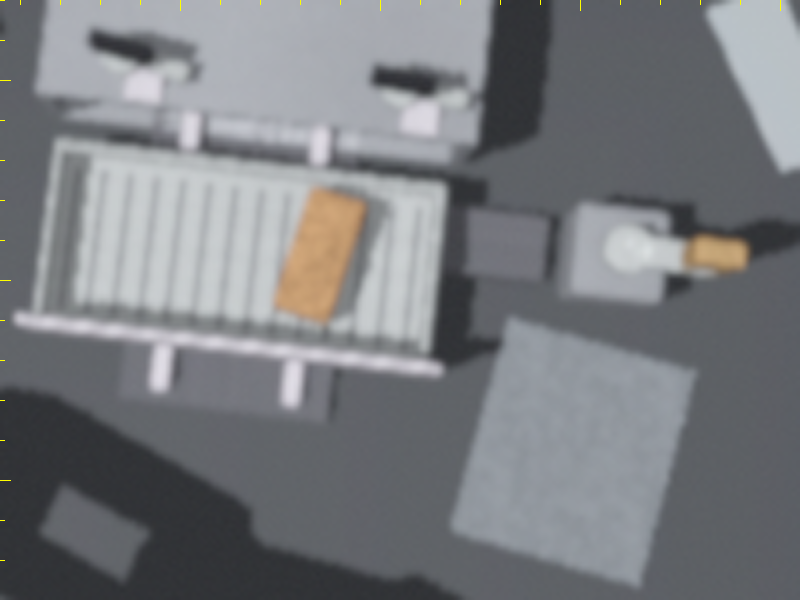

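View pics/s1.png

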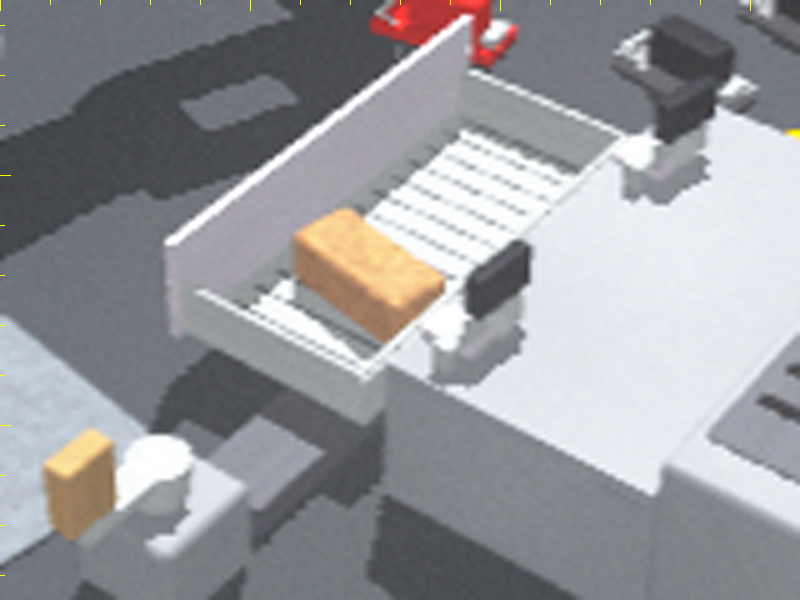

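The top crop gives the front plate's top edge from (14,318) to (442,370), the cork, the paddle at (719,252) and the lock bars at (122,46) and (405,80). Now I'll compute positions and crop the bindings.

```bash
cat >> h.py <<'E'
def orange(s,box):
    x0,y0,x1,y1=box;hs=cv2.cvtColor(s["image"],cv2.COLOR_RGB2HSV)
    m=np.zeros(hs.shape[:2],np.uint8);m[y0:y1,x0:x1]=cv2.inRange(hs,(8,90,90),(25,255,255))[y0:y1,x0:x1]
    c=max(cv2.findContours(m,0,2)[0],key=cv2.contourArea);return cv2.minAreaRect(c),c
def rectw(s,r,z):
    p=plane(s,cv2.boxPoints(r),z);e1=p[1]-p[0];e2=p[2]-p[1]
    l,w=(e1,e2) if np.linalg.norm(e1)>np.linalg.norm(e2) else (e2,e1)
    return p.mean(0),np.degrees(np.arctan2(l[1],l[0])),np.linalg.norm(l),np.linalg.norm(w)
E
python3 - <<'E'
from h import *
np.set_printoptions(precision=4,suppress=True)
t=load("top0");s=load("scene0")
T=lambda *p:np.array([255,180])+(np.array(p,float)-0.5)/4
S=lambda *p:np.array([250,215])+(np.array(p,float)-0.5)/5
P=plane(t,[T(14,318),T(442,370)],.098);d=P[1]-P[0];print("front plate",P,np.linalg.norm(d),np.degrees(np.arctan2(d[1],d[0]))+90)
Q=plane(t,[T(57,138),T(447,183)],.06);d=Q[1]-Q[0];print("back rim",Q,np.linalg.norm(d),np.degrees(np.arctan2(d[1],d[0]))+90)
Q=plane(t,[T(38,95),T(478,148)],.1);d=Q[1]-Q[0];print("roof front",Q,np.linalg.norm(d),np.degrees(np.arctan2(d[1],d[0]))+90)
print("scene front plate top",plane(s,[S(168,243),S(472,17)],.098),"right rear rim",plane(s,[S(368,375),S(622,135)],.06))
print("cork top",rectw(t,orange(t,(320,220,350,265))[0],.066))
print("handle",rectw(t,orange(t,(420,230,450,255))[0],.132))
print("cork scene corners",plane(s,[S(294,235),S(345,208),S(445,285),S(388,320)],.066).mean(0))
print("hub scene/top",tri(t,T(628,246),s,S(158,455)))
print("handle tri",tri(t,T(719,249),s,S(80,450)))
print("lockR",plane(t,[T(374,75),T(436,90)],.149),tri(t,T(405,80),s,S(500,262)))
print("lockL",plane(t,[T(91,38),T(153,53)],.149),tri(t,T(122,46),s,S(692,40)))
print("mat",plane(t,[T(510,318),T(695,372),T(640,585),T(452,528)],.004))
crop(t,120,150,270,260,5,"t2");crop(s,360,190,440,250,10,"s2")
E
```

```text
front plate [[ 0.4294  0.1523  0.098 ]
 [ 0.4006 -0.1534  0.098 ]] 0.30702660883160837 -5.388163968853306
back rim [[ 0.5662  0.1308  0.06  ]
 [ 0.5406 -0.1592  0.06  ]] 0.2910939692621724 -5.0569442692168565
roof front [[ 0.5906  0.1413  0.1   ]
 [ 0.5608 -0.1766  0.1   ]] 0.31924442615258086 -5.350082836471557
scene front plate top [[ 0.4034 -0.1526  0.098 ]
 [ 0.4353  0.1498  0.098 ]] right rear rim [[ 0.5406 -0.1524  0.06  ]
 [ 0.5595  0.1306  0.06  ]]
cork top (array([ 0.4851, -0.0657,  0.066 ]), np.float64(-17.780496262367777), np.float64(0.08983322471829279), np.float64(0.03934075280219504))
handle (array([ 0.4878, -0.3404,  0.132 ]), np.float64(-88.42478521123105), np.float64(0.03934541746286868), np.float64(0.019689372572036488))
cork scene corners [ 0.4904 -0.0723  0.066 ]
hub scene/top (array([ 0.4943, -0.2883,  0.0861]), np.float64(0.00018426264387626535))
handle tri (array([ 0.4887, -0.3424,  0.1315]), np.float64(0.0004922773119984276))
lockR [[ 0.6019 -0.0972  0.149 ]
 [ 0.5926 -0.1405  0.149 ]] (array([ 0.6015, -0.1181,  0.1451]), np.float64(0.0038896834310803378))
lockL [[0.6225 0.1001 0.149 ]
 [0.6131 0.0567 0.149 ]] (array([0.6156, 0.079 , 0.1821]), np.float64(0.012162380809194908))
mat [[ 0.4455 -0.2155  0.004 ]
 [ 0.4079 -0.3581  0.004 ]
 [ 0.2457 -0.3166  0.004 ]
 [ 0.2848 -0.1735  0.004 ]]
```

View pics/t2.png

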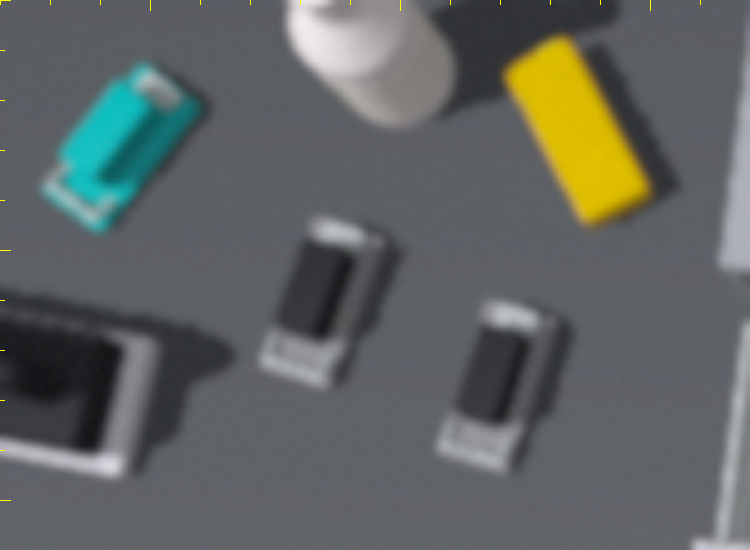

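View pics/s2.png

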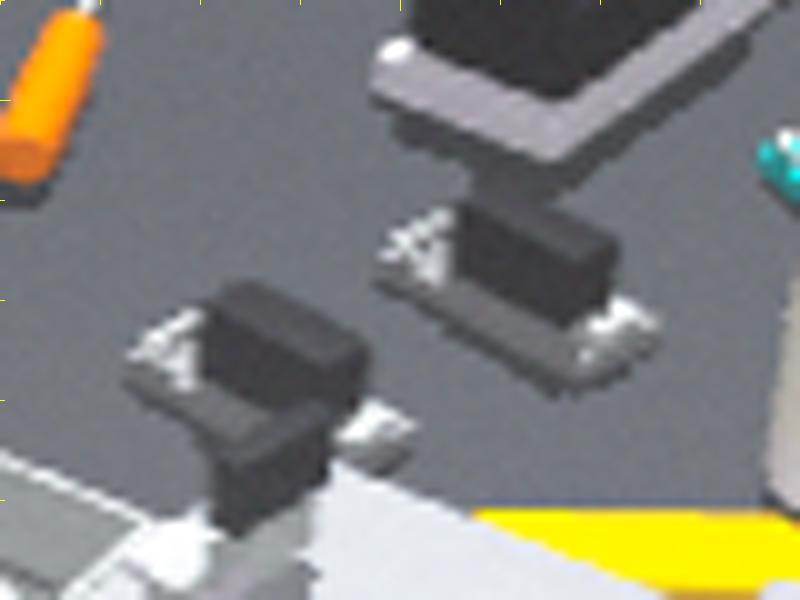

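The crop shows binding housings at about (315,292) and (494,375), next to a turquoise look-alike at (120,145) and the yellow wax at (578,130). Next, the binding poses and a planner.

```bash
cat > plan.py <<'E'
from h import *
from bench import robot
from scipy.spatial.transform import Rotation as Ro
np.set_printoptions(precision=4,suppress=True)
def state():
    o=robot.get_obs();R=Ro.from_euler('xyz',o["ee_rot"]).as_matrix();return o,R
def plan(x,y,z,jaw=None,fixed=False):
    o,R=state();a=np.degrees(np.arctan2(R[1,1],R[0,1]))
    d=R.T@(np.array([x,y,z])-o["tool_pos"])*100
    print("shift cm",d.round(2),"jaw now",round(a,1),"q6",np.degrees(o["joint_positions"][5]).round(0),"tilt",np.degrees(np.arccos(-R[2,0])).round(2),end=" ")
    if jaw is not None:
        t=a-jaw
        if not fixed: t=(t+90)%180-90
        print("turn",round((t+180)%360-180,1),end="")
    print()
E
python3 - <<'E'
from plan import *
t=load("top0");s=load("scene0")
T=lambda p:np.array([120,150])+(np.array(p,float)-2)/5
S=lambda p:np.array([360,190])+(np.array(p,float)-4.5)/10
for n,a,b in(("B1",[(310,238),(353,248),(320,340),(277,325)],[(490,190),(620,240),(600,265),(458,203)]),("B2",[(490,325),(530,335),(497,425),(457,412)],[(240,283),(370,350),(325,370),(205,300)])):
  for q,F,im in((a,T,t),(b,S,s)):
    p=plane(im,[F(c) for c in q],.042);d=(p[0]+p[1]-p[2]-p[3]) if im is t else (p[0]+p[3]-p[1]-p[2])
    print(n,p.mean(0),np.degrees(np.arctan2(d[1],d[0])),np.linalg.norm(d)/2)
# plate outline corners at z=.01 (top view)
for n,q in(("B1",[(312,215),(387,237),(333,387),(260,362)]),("B2",[(485,300),(562,320),(507,472),(437,450)])):
    p=plane(t,[T(c) for c in q],.01);print(n,p.mean(0),np.linalg.norm(np.diff(p,axis=0),axis=1),np.degrees(np.arctan2(*(p[0]-p[3])[1::-1])))
plan(0,0,0,0)
E
```

```text
B1 [0.5841 0.3939 0.042 ] -16.821381155807853 0.0575729138290657
B1 [0.5888 0.3951 0.042 ] 170.70565288371014 0.057772397071284294
B2 [0.5345 0.2839 0.042 ] -17.54467831218249 0.05671821444003
B2 [0.5375 0.2851 0.042 ] 163.74464575549607 0.058493851073048685
B1 [0.5822 0.3983 0.01  ] [0.0488 0.0984 0.0479] -15.986513873294385
B2 [0.5322 0.2881 0.01  ] [0.0493 0.0993 0.0452] -14.746647154761996
shift cm [ 20.55 -54.91   0.01] jaw now 71.7 q6 -6.0 tilt 0.11 turn 71.7
```

```bash
python3 -c "
from plan import *
plan(.536,.2845,.10,73.5)"
```

```text
shift cm [ 10.46 -11.07  41.95] jaw now 71.7 q6 -6.0 tilt 0.11 turn -1.8
```

Call:
carry_out(targets=[[0.3,0,-1.1,4.2,-1.8],[0.3,0,-1.1,4.2,0],[0.3,0,-1.1,4.2,0],[0.3,0,-1.1,4.2,0],[0.3,0,-1.1,4.2,0],[0.3,0,-1.1,4.2,0],[0.3,0,-1.1,4.2,0],[0.3,0,-1.1,4.2,0],[0.3,0,-1.1,4.2,0],[0.3,0,-1.1,4.2,0],[0.3,4,0,0,0],[0.3,4,0,0,0],[0.3,2.4,0,0,0],[0.3,0,0,0,0],[0.3,0,0,0,0],[0.3,0,0,0,0]])

```text
time: 1.7
tool_pos: [0.5447, 0.2967, 0.1039]
ee_rot: [0.713, 1.567, 0.425]
wrist_force: [-0.2, -0.2, 0.2]
width: 0.0657
```

Run:
```python
from plan import *
plan(.536,.2845,.015,73.5)
s=snap("scene","s3");t=snap("top","t3")
crop(s,330,150,490,270,5,"s3")
```

```text
shift cm [ 8.89 -1.44 -0.52] jaw now 73.5 q6 -50.0 tilt 0.23 turn -0.0
```

View pics/s3.png

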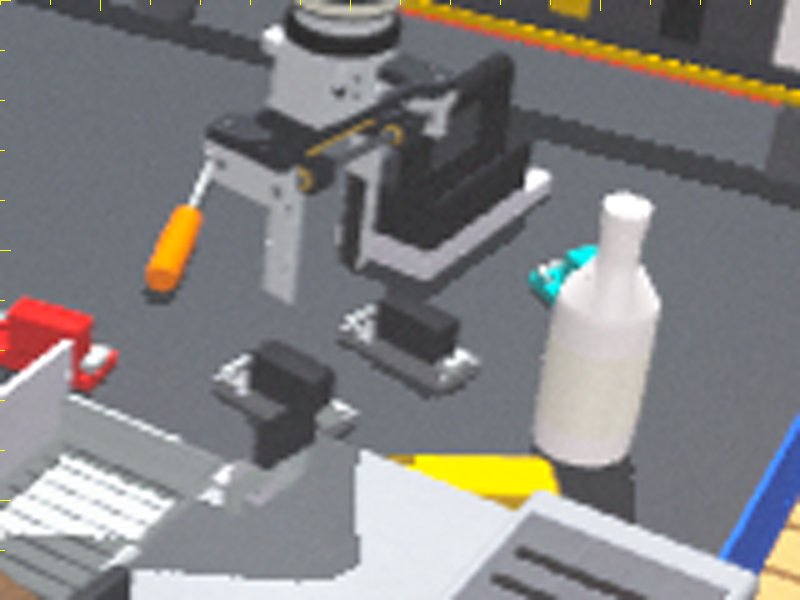

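The view shows the gripper above the binding pair, with the bindings still in place at (290,375) and (415,330). Closing the remaining offset, descending and gripping.

Call:
carry_out(targets=[[0.3,0,-0.7,-0.25,0],[0.3,0,-0.7,-0.25,0],[0.3,3,0,0,0],[0.3,3,0,0,0],[0.3,0,0,0,0],[0.3,0,0,0,0]])

```text
time: 2.4
tool_pos: [0.5344, 0.2837, 0.0417]
ee_rot: [-2.472, 1.57, -2.761]
wrist_force: [0.8, 0.2, -0.1]
width: 0.0659
```

Run:
```python
from plan import *
plan(.536,.2845,.015,73.5)
t=snap("top","t4");crop(t,170,180,270,255,6,"t4")
```

```text
shift cm [2.67 0.13 0.13] jaw now 73.5 q6 -51.0 tilt 0.05 turn -0.0
```

View pics/t4.png

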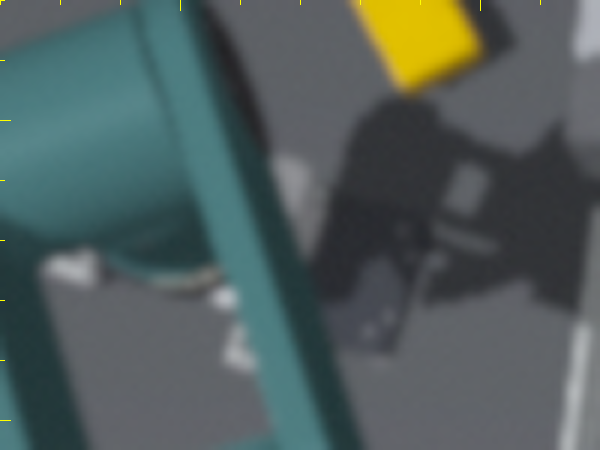

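The arm hides the top view. Descending and gripping.

Call:
carry_out(targets=[[0.3,1.4,0.1,0.1,0],[0.3,1.3,0,0,0],[0.3,0,0,0,0],[0.9,0,0,0,0],[0.9,0,0,0,0],[0.9,0,0,0,0],[0.9,0,0,0,0],[0.9,0,0,0,0],[0.9,0,0,0,0]])

```text
time: 3.35
tool_pos: [0.5364, 0.2851, 0.015]
ee_rot: [0.976, 1.569, 0.688]
wrist_force: [0.0, 0.6, 1.5]
width: 0.028
```

Run:
```python
from plan import *
plan(.488,.062,.14,84.65)
```

```text
shift cm [-12.53 -22.76   1.71] jaw now 73.5 q6 -51.0 tilt 0.08 turn -11.2
```

Call:
carry_out(targets=[[0.9,-3,0,0,0],[0.9,-4,0,0,0],[0.9,-4,0,0,0],[0.9,-1.6,-1,0.1,-3],[0.9,0,-3,0.2,-3],[0.9,0,-3,0.2,-3],[0.9,0,-3,0.2,-2.2],[0.9,0,-3,0.2,0],[0.9,0,-3,0.2,0],[0.9,0,-3,0.2,0],[0.9,0,-2,0.2,0],[0.9,0,0,0,0],[0.9,0,0,0,0],[0.9,0,0,0,0]])

```text
time: 4.75
tool_pos: [0.5212, 0.076, 0.1402]
ee_rot: [2.363, 1.57, 2.271]
wrist_force: [-0.5, 0.7, -2.4]
width: 0.0279
```

Run:
```python
from plan import *
plan(.4895,.0617,.047,84.65)
s=snap("scene","s5");crop(s,270,150,430,270,5,"s5")
```

```text
shift cm [ 9.32 -1.72 -3.02] jaw now 84.7 q6 -83.0 tilt 0.05 turn 0.1
```

View pics/s5.png

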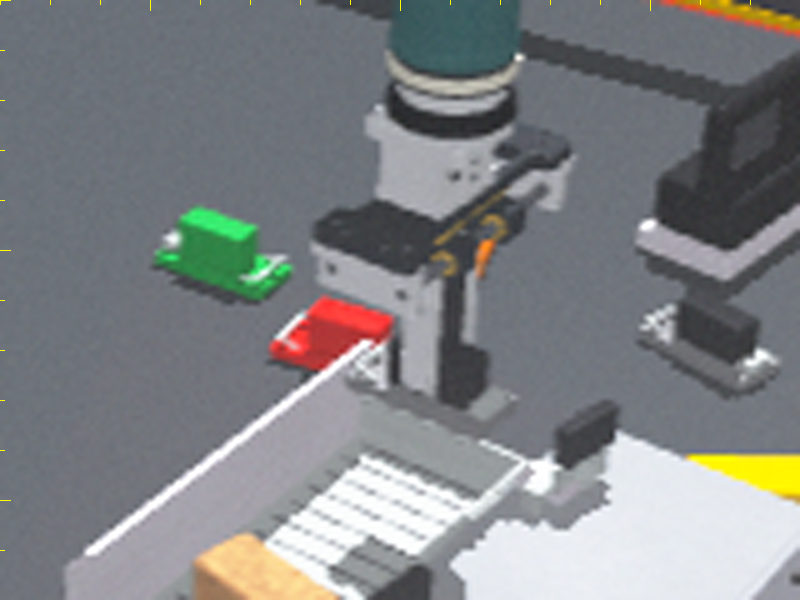

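The binding is held level above the basket's left side.

Call:
carry_out(targets=[[0.9,0,-0.9,-1.5,0],[0.9,0,-0.8,-1.5,0],[0.9,0,0,0,0],[0.9,3,0,0,0],[0.9,3,0,0,0],[0.9,2,0,0,0],[0.9,0,0,0,0],[0.9,0,0,0,0]])

```text
time: 5.6
tool_pos: [0.4904, 0.0616, 0.0607]
ee_rot: [1.205, 1.57, 1.113]
wrist_force: [-0.2, 0.6, -1.0]
width: 0.0278
```

Run:
```python
from plan import *
plan(.4895,.0617,.046,84.65)
```

```text
shift cm [ 1.47  0.   -0.1 ] jaw now 84.7 q6 -84.0 tilt 0.02 turn 0.1
```

Call:
carry_out(targets=[[0.9,0.7,0,0,0],[0.9,0.7,0,0,0],[0.9,0,0,0,0],[0.9,0,0,0,0],[0.4,0,0,0,0],[0.4,0,0,0,0],[0.4,0,0,0,0],[0.4,-2,0,0,0],[0.4,-4,0,0,0],[0.4,-4,0,0,0],[0.4,-2,0,0,0],[0.4,0,0,0,0]])

```text
time: 6.8
tool_pos: [0.4924, 0.061, 0.171]
ee_rot: [0.114, 1.562, 0.021]
wrist_force: [-0.4, -0.7, -0.9]
width: 0.0561
```

Run:
```python
from plan import *
plan(.586,.3945,.16,73.5)
s=snap("scene","s6");
```

```text
shift cm [ 1.19 34.07  6.21] jaw now 84.7 q6 -84.0 tilt 0.52 turn 11.2
```

Call:
carry_out(targets=[[0.3,0,2.6,0.5,0],[0.3,0,2.6,0.5,0],[0.3,0,2.6,0.5,0],[0.3,0,2.6,0.5,0],[0.3,0,2.6,0.5,0],[0.3,0,2.6,0.5,0],[0.3,0,2.6,0.5,0],[0.3,0,2.6,0.5,0],[0.3,0,2.6,0.5,0],[0.3,0,2.6,0.5,0],[0.3,0,2.6,0.5,0],[0.3,0,2.6,0.5,0],[0.3,0,2.6,0.2,0],[0.3,1,0,0,4],[0.3,3,0,0,4],[0.3,3,0,0,3.2],[0.3,0,0,0,0],[0.3,0,0,0,0]])

```text
time: 8.65
tool_pos: [0.5818, 0.391, 0.0939]
ee_rot: [-2.355, 1.566, -2.642]
wrist_force: [0.8, 0.1, 0.5]
width: 0.0659
```

Run:
```python
from plan import *
plan(.586,.3945,.05,73.5)
s=snap("scene","s7")
a=np.hstack([cv2.resize(x["image"][200:320,290:420],None,fx=3,fy=3,interpolation=2) for x in(s,load("s6"))]);
b=cv2.resize(s["image"][140:250,350:480],None,fx=3,fy=3,interpolation=2)
c=np.zeros((330,390,3),np.uint8)
cv2.imwrite("pics/s7.png",np.vstack([a[:260],np.hstack([b,c])])[:,:,::-1])
```

```text
shift cm [4.38 0.47 0.32] jaw now 73.5 q6 -44.0 tilt 0.29 turn 0.0
```

View pics/s7.png

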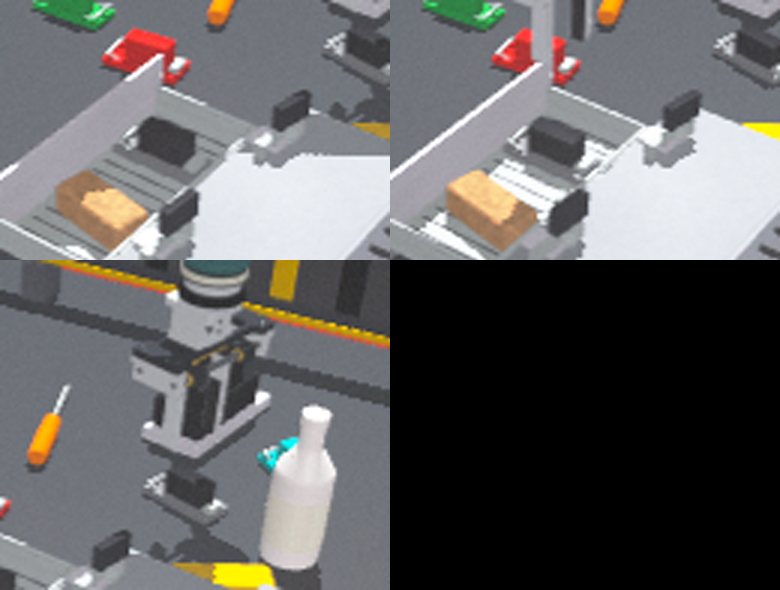

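Binding 2 lies flat in the basket, at (165,140) in the crop, and binding 1 is under the open gripper. I'll check the iron clearance before descending.

Run:
```python
from plan import *
t=load("top0")
print(plane(t,[(151,218),(145,244)],.02),plane(t,[(138,222),(138,230)],.125))
g=np.array([.586,.3945]);j=np.radians(73.5);y=np.array([np.cos(j),np.sin(j)]);z=np.array([y[1],-y[0]])
print("body",g+y*.0885+z*.0375,g+y*.0885-z*.0375)
```

```text
[[0.5517 0.4951 0.02  ]
 [0.4716 0.5081 0.02  ]] [[0.5237 0.4911 0.125 ]
 [0.501  0.4896 0.125 ]]
body [0.6471 0.4687] [0.5752 0.49  ]
```

Call:
carry_out(targets=[[0.3,0,0.5,0.3,0],[0.3,2.2,0,0,0],[0.3,2.2,0,0,0],[0.3,2,0,0,0],[0.3,1.4,0,0,0],[0.3,0,0,0,0],[0.3,0,0,0,0],[0.3,0,0,0,0]])

```text
time: 9.5
tool_pos: [0.5886, 0.3964, 0.0207]
ee_rot: [0.817, 1.567, 0.528]
wrist_force: [0.4, 0.2, 0.8]
width: 0.066
```

Run:
```python
from plan import *
plan(.586,.3945,.015,73.5)
```

```text
shift cm [ 0.57 -0.26 -0.19] jaw now 73.5 q6 -44.0 tilt 0.21 turn -0.0
```

Gripping, lifting, and heading to the basket at y = -30 mm, which is (0.480, -0.038).

Call:
carry_out(targets=[[0.3,0.6,-0.2,-0.2,0],[0.3,0,0,0,0],[0.9,0,0,0,0],[0.9,0,0,0,0],[0.9,0,0,0,0],[0.9,0,0,0,0],[0.9,0,0,0,0],[0.9,-2,0,0,0],[0.9,-4,0,0,0],[0.9,-4,0,0,0],[0.9,-3,0,0,0],[0.9,-1.5,0,0,0],[0.9,0,0,0,0]])

```text
time: 10.8
tool_pos: [0.5859, 0.395, 0.1603]
ee_rot: [0.803, 1.566, 0.515]
wrist_force: [0.1, 1.0, -1.6]
width: 0.028
```

Run:
```python
from plan import *
plan(.480,-.038,.15,84.65)
```

```text
shift cm [  0.88 -44.52   2.16] jaw now 73.5 q6 -44.0 tilt 0.29 turn -11.2
```

Call:
carry_out(targets=[[0.9,0,-2.6,0.15,0],[0.9,0,-2.6,0.15,0],[0.9,0,-2.6,0.15,0],[0.9,0,-2.6,0.15,0],[0.9,0,-2.6,0.15,0],[0.9,0,-2.6,0.15,0],[0.9,0,-2.6,0.15,0],[0.9,0,-2.6,0.15,0],[0.9,0,-2.6,0.15,0],[0.9,0,-2.6,0.15,0],[0.9,0,-2.6,0.15,0],[0.9,0,-2.6,0.15,0],[0.9,0,-2.6,0.15,0],[0.9,0,-2.6,0.15,0],[0.9,0,-2.6,0,0],[0.9,0,-2.6,0,0],[0.9,0,-2.6,0,-5],[0.9,0,0,0,-6.2],[0.9,0,0,0,0],[0.9,0,0,0,0]])

```text
time: 12.8
tool_pos: [0.4783, -0.0351, 0.1555]
ee_rot: [2.968, 1.567, 2.873]
wrist_force: [-0.1, 0.5, -2.6]
width: 0.0276
```

Run:
```python
from plan import *
plan(.480,-.038,.046,84.65)
```

```text
shift cm [10.94 -0.28  0.24] jaw now 84.6 q6 -96.0 tilt 0.21 turn -0.1
```

The cork would be in the way at that spot, so I'm shifting to basket y ≈ +7 mm, which is (0.4837, -0.001) and 62 mm from binding 2.

Run:
```python
from plan import *
plan(.4835,-.001,.046,84.65)
s=load("s6");r,c=orange(s,(290,240,350,290));print(r)
t=snap("top","t8")
```

```text
shift cm [10.95  3.43  0.24] jaw now 84.6 q6 -96.0 tilt 0.21 turn -0.1
((322.3000183105469, 269.1000061035156), (29.800003051757812, 16.600000381469727), 36.869895935058594)
```

Call:
carry_out(targets=[[0.9,0,1.7,-0.1,0],[0.9,0,1.7,-0.1,0],[0.9,0,0,0,0],[0.9,2.5,0,0,0],[0.9,2.5,0,0,0],[0.9,2.5,0,0,0],[0.9,1.4,0,0,0],[0.9,0,0,0,0],[0.9,0,0,0,0]])

```text
time: 13.75
tool_pos: [0.4809, -0.0015, 0.069]
ee_rot: [-0.156, 1.57, -0.249]
wrist_force: [0.3, 0.3, -1.5]
width: 0.0275
```

Run:
```python
from plan import *
plan(.4835,-.001,.046,84.65)
```

```text
shift cm [2.3  0.07 0.26] jaw now 84.7 q6 -92.0 tilt 0.04 turn 0.0
```

Call:
carry_out(targets=[[0.9,0.8,0,0.3,0],[0.9,0.8,0,0,0],[0.9,0.7,0,0,0],[0.9,0,0,0,0],[0.9,0,0,0,0],[0.57,0,0,0,0],[0.57,0,0,0,0],[0.57,0,0,0,0],[0.57,-2,0,0,0],[0.57,-4,0,0,0],[0.57,-4,0,0,0],[0.57,-2,0,0,0],[0.57,0,0,0,0]])

```text
time: 15.05
tool_pos: [0.4859, -0.0019, 0.17]
ee_rot: [-0.018, 1.562, -0.111]
wrist_force: [0.7, -0.3, 0.7]
width: 0.0404
```

Run:
```python
from plan import *
s=snap("scene","s9");crop(s,250,200,410,320,5,"s9")
S=lambda *p:np.array([250,215])+(np.array(p,float)-2)/5
plan(.487,-.069,.12,72)
r,c=orange(s,(290,240,350,290));print(r)
```

```text
shift cm [ 4.72 -6.67  0.85] jaw now 84.7 q6 -92.0 tilt 0.25 turn 12.7
((322.3692321777344, 268.953857421875), (29.644556045532227, 17.190336227416992), 37.87498474121094)
```

View pics/s9.png

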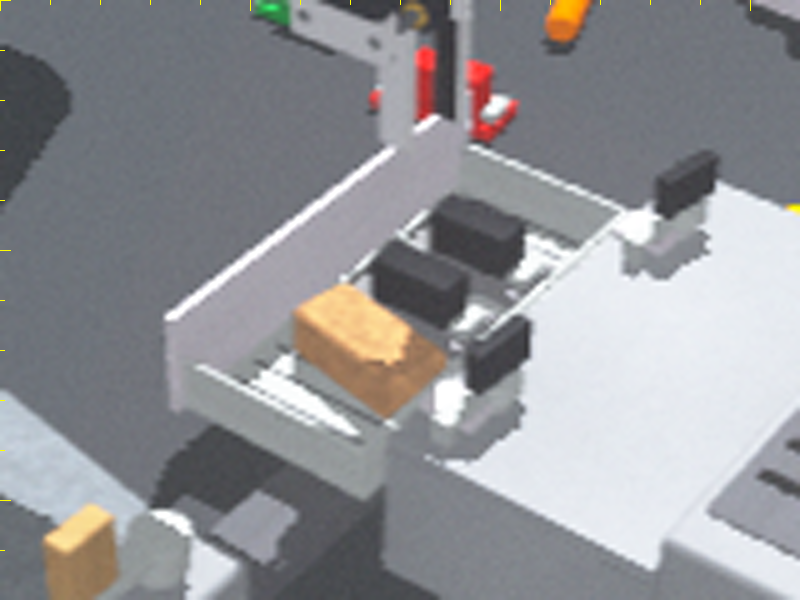

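Both bindings lie flat in the basket, side by side, and the cork is clear of them at (365,350). Going for the cork.

Call:
carry_out(targets=[[0.36,0,-2.2,0.3,0],[0.36,0,-2.2,0.3,0],[0.36,0,-2.3,0.3,0],[0.36,0,0,0,6.7],[0.36,0,0,0,6],[0.36,2.5,0,0,0],[0.36,2.5,0,0,0],[0.36,2,0,0,0],[0.36,0,0,0,0],[0.36,0,0,0,0],[0.36,0,0,0,0]])

```text
time: 16.2
tool_pos: [0.4866, -0.0693, 0.0961]
ee_rot: [0.11, 1.57, -0.204]
wrist_force: [0.3, -0.5, 0.9]
width: 0.0601
```

Run:
```python
from plan import *
plan(.488,-.069,.046,72)
```

```text
shift cm [5.01 0.07 0.12] jaw now 72.0 q6 -87.0 tilt 0.06 turn -0.0
```

Call:
carry_out(targets=[[0.36,1.8,0.1,0.1,0],[0.36,1.8,0,0,0],[0.36,1.3,0,0,0],[0.36,0,0,0,0],[0.8,0,0,0,0],[0.8,0,0,0,0],[0.8,0,0,0,0],[0.8,0,0,0,0],[0.8,0,0,0,0],[0.8,-2,0,0,0],[0.8,-3,0,0,0],[0.8,-4,0,0,0],[0.8,-4,0,0,0],[0.8,0,0,0,0]])

```text
time: 17.6
tool_pos: [0.4906, -0.0694, 0.1831]
ee_rot: [0.05, 1.559, -0.264]
wrist_force: [1.0, 0.2, 0.0]
width: 0.0445
```

Run:
```python
from plan import *
plan(.345,-.263,.17,90)
plan(.345,-.263,.17,72)
```

```text
shift cm [  1.2  -22.91  -7.87] jaw now 72.0 q6 -87.0 tilt 0.69 turn -18.0
shift cm [  1.2  -22.91  -7.87] jaw now 72.0 q6 -87.0 tilt 0.69 turn -0.0
```

Call:
carry_out(targets=[[0.8,0,-2.3,-0.8,0],[0.8,0,-2.3,-0.8,0],[0.8,0,-2.3,-0.8,0],[0.8,0,-2.3,-0.8,0],[0.8,0,-2.3,-0.8,0],[0.8,0,-2.3,-0.8,0],[0.8,0,-2.3,-0.8,0],[0.8,0,-2.3,-0.8,0],[0.8,0,-2.3,-0.8,0],[0.8,0,-2.2,-0.7,0],[0.8,3,0,0,0],[0.8,4,0,0,0],[0.8,4,0,0,0],[0.8,1,0,0,0],[0.8,0,0,0,0],[0.8,0,0,0,0],[0.8,0,0,0,0]])

```text
time: 19.3
tool_pos: [0.3428, -0.2631, 0.0587]
ee_rot: [-0.469, 1.566, -0.783]
wrist_force: [-0.5, 0.0, -0.3]
width: 0.0444
```

Run:
```python
from plan import *
plan(.345,-.263,.021,72)
```

```text
shift cm [3.77 0.08 0.19] jaw now 72.0 q6 -117.0 tilt 0.25 turn -0.0
```

Call:
carry_out(targets=[[0.8,1.8,0.1,0.2,0],[0.8,1.2,0,0,0],[0.8,0.7,0,0,0],[0.8,0,0,0,0],[0.8,0,0,0,0],[0.2,0,0,0,0],[0.2,0,0,0,0],[0.2,0,0,0,0],[0.2,-2,0,0,0],[0.2,-4,0,0,0],[0.2,-4,0,0,0],[0.2,-4,0,0,0],[0.2,-4,0,0,0],[0.2,0,0,0,0]])

```text
time: 20.7
tool_pos: [0.346, -0.2639, 0.2061]
ee_rot: [-0.468, 1.558, -0.782]
wrist_force: [0.7, -0.6, 1.2]
width: 0.075
```

Run:
```python
from plan import *
s=snap("scene","s10");t=snap("top","t10")
S=lambda *p:np.array([250,215])+(np.array(p,float)-2)/5
plan(.4885,-.341,.18,83.5)
a=cv2.resize(s["image"][250:340,200:320],None,fx=5,fy=5,interpolation=2)
cv2.imwrite("pics/s10.png",a[:,:,::-1])
```

```text
shift cm [ 2.07 -3.05 16.18] jaw now 72.0 q6 -117.0 tilt 0.13 turn -11.5
```

View pics/s10.png

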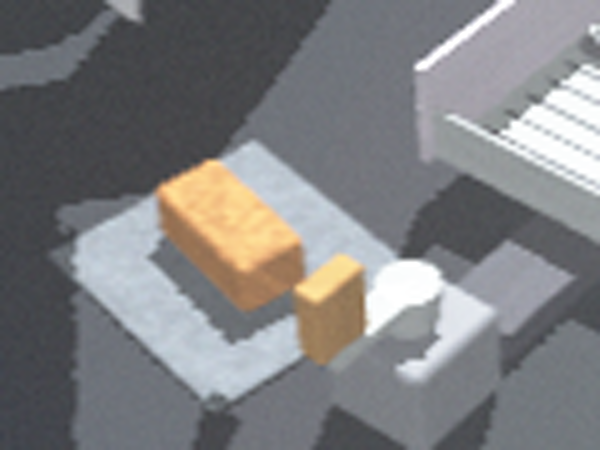

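The cork sits on the mat at (230,235). The handle top's corners are at about (297,288), (347,257), (366,268) and (316,300). Refining the handle and hub.

Run:
```python
from plan import *
s=load("s10");t=load("top0")
S=lambda p:np.array([200,250])+(np.array(p,float)-2)/5
p=plane(s,[S(c) for c in[(297,288),(347,257),(366,268),(316,300)]],.132);print(p,p.mean(0),np.linalg.norm(np.diff(p,axis=0),axis=1))
d=p[0]+p[3]-p[1]-p[2];print(np.degrees(np.arctan2(d[1],d[0])))
T=lambda *p:np.array([255,180])+(np.array(p,float)-1.5)/4
print("hub",tri(t,T(628,246),s,S((410,279))))
print("cork top",[tri(t,T(1,1),s,S((1,1)))[1]])
p=plane(s,[S(c) for c in[(158,187),(212,160),(303,240),(245,268)]],.040);print(p.mean(0),np.linalg.norm(np.diff(p,axis=0),axis=1))
```

```text
[[ 0.4792 -0.3585  0.132 ]
 [ 0.4869 -0.3276  0.132 ]
 [ 0.4999 -0.3289  0.132 ]
 [ 0.4925 -0.3601  0.132 ]] [ 0.4896 -0.3438  0.132 ] [0.0318 0.013  0.0321]
-103.62586726463061
hub (array([ 0.4946, -0.2875,  0.0874]), np.float64(0.0008976299446614119))
cork top [np.float64(0.5846165448395614)]
[ 0.3423 -0.2609  0.04  ] [0.037  0.0925 0.0377]
```

Call:
carry_out(targets=[[0.1,0,-0.5,2.3,0],[0.1,0,-0.5,2.3,0],[0.1,0,-0.5,2.3,0],[0.1,0,-0.5,2.3,0],[0.1,0,-0.5,2.3,0],[0.1,0,-0.5,2.3,0],[0.1,0,-0.1,2.4,0],[0.1,0,0,0,-6],[0.1,0,0,0,-5.5],[0.1,2,0,0,0],[0.1,0,0,0,0],[0.1,0,0,0,0]])

```text
time: 22.0
tool_pos: [0.4871, -0.3403, 0.177]
ee_rot: [2.535, 1.566, 2.421]
wrist_force: [1.0, 0.0, 0.2]
width: 0.0848
```

Run:
```python
from plan import *
plan(.489,-.342,.10,83.5)
```

```text
shift cm [ 7.7  -0.17  0.24] jaw now 83.5 q6 -124.0 tilt 0.28 turn -0.0
```

Call:
carry_out(targets=[[0.1,2,-0.2,0.2,0],[0.1,2,0,0,0],[0.1,2,0,0,0],[0.1,1.6,0,0,0],[0.3,0,0,0,0],[0.9,0,0,0,0],[0.9,0,0,0,0],[0.9,0,0,0,0],[0.9,0,0,0,0],[0.9,0,0,0,0],[0.9,0,0,0,0]])

```text
time: 23.1
tool_pos: [0.49, -0.3443, 0.104]
ee_rot: [-1.16, 1.569, -1.274]
wrist_force: [-0.6, -3.5, -0.2]
width: 0.0357
```

Run:
```python
from plan import *
plan(.489,-.342,.10,83.5)
o,R=state();print(o["wrist_force"],o["wrist_torque"],o["joint_positions"])
```

```text
shift cm [ 0.4   0.22 -0.12] jaw now 83.5 q6 -124.0 tilt 0.13 turn -0.0
[-0.6175 -3.5141 -0.1934] [-0.2516 -0.0352  0.0117] [-0.7065  0.2334  1.4062 -0.0012  1.5001 -2.1631]
```

Call:
carry_out(targets=[[0.9,0,0.02,-0.38,4],[0.9,0,0.05,-0.76,8],[0.9,0,0.05,-0.76,8],[0.9,0,0.05,-0.77,8],[0.9,0,0.05,-0.76,8],[0.9,0,0,0,0],[0.9,0,0,0,0]])

```text
time: 23.8
tool_pos: [0.4586, -0.3308, 0.104]
ee_rot: [-0.984, 1.568, -1.725]
wrist_force: [-2.2, -5.0, 1.1]
width: 0.0355
```

```bash
cat > crank.py <<'E'
from plan import *
A=np.array([.4948,-.288])
o,R=state();p=o["tool_pos"][:2]-A;j=np.degrees(np.arctan2(R[1,1],R[0,1]))
ang=np.degrees(np.arctan2(p[1],p[0]))
print("pos",o["tool_pos"],"r",np.hypot(*p),"crank~",-95.35-ang,"jaw",j,"jaw-outward",(j-ang)%180,"q6",np.degrees(o["joint_positions"][5]),"F",o["wrist_force"],"T",o["wrist_torque"],"w",o["width"])
E
python3 crank.py
```

```text
pos [ 0.4586 -0.3308  0.104 ] r 0.05607595240252759 crank~ 34.9173648197482 jaw 47.54642580278894 jaw-outward 177.81379062253714 q6 -89.0115866470782 F [-2.1931 -4.995   1.1205] T [-0.6976  0.3392 -0.4413] w 0.03546464703306732
```

Call:
carry_out(targets=[[0.9,0,0.02,-0.77,8],[0.9,0,0.03,-0.77,8],[0.9,0,0.04,-0.77,8],[0.9,0,0.05,-0.77,8],[0.9,0,0.05,-0.77,8],[0.9,0,0.05,-0.77,8],[0.9,0,0.05,-0.77,8],[0.9,0,0.05,-0.77,8],[0.9,0,0.05,-0.77,8],[0.9,0,0.05,-0.77,8],[0.9,0,0.05,-0.77,8],[0.9,0,0.05,-0.77,8],[0.9,0,0,0,0]])

```text
time: 25.1
tool_pos: [0.4581, -0.2487, 0.1039]
ee_rot: [0.0, 1.567, -2.418]
wrist_force: [-4.4, -5.9, 3.6]
width: 0.0357
```

```bash
python3 crank.py
```

```text
pos [ 0.4581 -0.2487  0.1039] r 0.053774728895326716 crank~ -228.42575910836482 jaw -48.56293767507331 jaw-outward 178.36130321656188 q6 13.996569427214114 F [-4.3997 -5.9289  3.5941] T [-0.7911  0.9068 -0.7464] w 0.03571394955909616
```

Call:
carry_out(targets=[[0.9,0,0.05,-0.77,8],[0.9,0,0.05,-0.77,8],[0.9,0,0.05,-0.77,8],[0.9,0,0.05,-0.77,8],[0.9,0,0.05,-0.77,8],[0.9,0,0.05,-0.77,8],[0.9,0,0.05,-0.77,8],[0.9,0,0.05,-0.77,8],[0.9,0,0.05,-0.77,8],[0.9,0,0.05,-0.77,8],[0.9,0,0.05,-0.77,8],[0.9,0,0.05,-0.77,8],[0.9,0,0.05,-0.77,8],[0.9,0,0.05,-0.77,8],[0.9,0,0,0,0]])

```text
time: 26.6
tool_pos: [0.5465, -0.2703, 0.1039]
ee_rot: [0.776, 1.567, 2.686]
wrist_force: [-6.1, -0.8, 4.6]
width: 0.0361
```

```bash
python3 crank.py
```

```text
pos [ 0.5465 -0.2703  0.1039] r 0.05468430809368076 crank~ -114.22177279418557 jaw -160.57586843710348 jaw-outward 0.5523587687109455 q6 128.94735557591875 F [-6.0823 -0.7865  4.5675] T [ 0.1146  0.6783 -0.5034] w 0.03607734850567986
```

Call:
carry_out(targets=[[0.1,0,0,0,0],[0.1,0,0,0,0],[0.1,0,0,0,0],[0.1,0,0,0,0],[0.1,0,0,0,-8.5],[0.1,0,0,0,-8.5],[0.1,0,0,0,-8.5],[0.1,0,0,0,-8.5],[0.1,0,0,0,-8.5],[0.1,0,0,0,-8.5],[0.1,0,0,0,-8.5],[0.1,0,0,0,-8.5],[0.1,0,0,0,-8.5],[0.1,0,0,0,-8.5],[0.1,0,0,0,-8.5],[0.1,0,0,0,-8.5],[0.1,0,0,0,-8.5],[0.1,0,0,0,-8.5],[0.1,0,0,0,-8.5],[0.1,0,0,0,-8.5]])

```text
time: 28.6
tool_pos: [0.548, -0.2698, 0.1033]
ee_rot: [-2.842, 1.57, 1.449]
wrist_force: [-0.3, 1.0, -0.3]
width: 0.0848
```

Call:
carry_out(targets=[[0.1,0,0,0,-8.5],[0.1,0,0,0,-8.5],[0.1,0,0,0,-8.5],[0.1,0,0,0,-8.5],[0.1,0,0,0,-8.5],[0.1,0,0,0,-8.5],[0.1,0,0,0,-8.5],[0.1,0,0,0,-8.5],[0.1,0,0,0,-8.5],[0.1,0,0,0,-8.5],[0.1,0,0,0,-8.5],[0.1,0,0,0,-8.5],[0.1,0,0,0,-8.5],[0.1,0,0,0,-8.5],[0.1,0,0,0,-8.5],[0.1,0,0,0,-5],[0.1,0,0,0,0],[0.1,0,0,0,0]])

```text
time: 30.4
tool_pos: [0.5479, -0.2699, 0.1034]
ee_rot: [1.215, 1.571, 1.527]
wrist_force: [-1.1, -0.9, -0.3]
width: 0.0846
```

```bash
python3 crank.py
python3 - <<'E'
from plan import *
s=snap("scene","s11");crop(s,220,215,420,365,4,"s11")
E
```

```text
pos [ 0.5479 -0.2699  0.1034] r 0.0560952136068828 crank~ -114.16887809414256 jaw 107.89656781355933 jaw-outward 89.07768971941677 q6 -139.44778384998014 F [-1.0689 -0.9088 -0.3028] T [ 0.0371  0.0301 -0.0346] w 0.08459744484531617
```

View pics/s11.png

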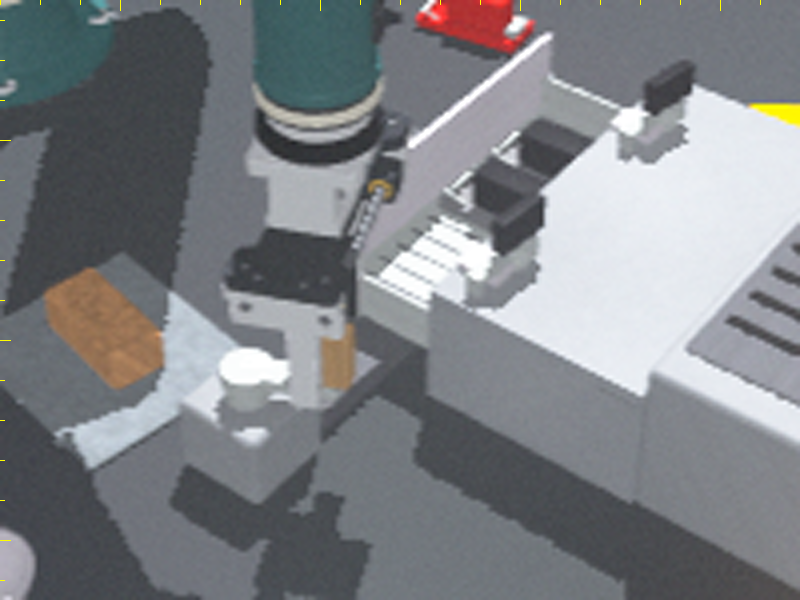

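The paddle is caged in the open fingers. The basket is about a third in, with the bindings and cork still in place. Second stroke.

Call:
carry_out(targets=[[0.9,0,0,0,0],[0.9,0,0,0,0],[0.9,0,0,0,0],[0.9,0,0,0,0],[0.9,0,0,0,0],[0.9,0,0,0,0],[0.9,0,0,0,0],[0.9,0,-0.38,-0.02,4],[0.9,0,-0.77,-0.05,8],[0.9,0,-0.77,-0.05,8],[0.9,0,-0.77,-0.05,8],[0.9,0,-0.77,-0.05,8],[0.9,0,-0.77,-0.05,8],[0.9,0,-0.77,-0.05,8],[0.9,0,-0.77,-0.05,8],[0.9,0,0,0,0]])

```text
time: 32.05
tool_pos: [0.5384, -0.325, 0.1034]
ee_rot: [0.49, 1.566, -0.246]
wrist_force: [4.9, -1.9, -1.9]
width: 0.0182
```

```bash
python3 crank.py
```

```text
pos [ 0.5384 -0.325   0.1034] r 0.057219912467007465 crank~ -55.001768958815056 jaw 47.84314371157338 jaw-outward 88.19137475275832 q6 -84.19384952315586 F [ 4.921  -1.8706 -1.943 ] T [-0.3293 -0.9118  0.0278] w 0.018241275196446218
```

Call:
carry_out(targets=[[0.9,0,-0.77,-0.05,8],[0.9,0,-0.77,-0.05,8],[0.9,0,-0.77,-0.05,8],[0.9,0,-0.77,-0.05,8],[0.9,0,-0.77,-0.05,8],[0.9,0,-0.77,-0.05,8],[0.9,0,-0.77,-0.05,8],[0.9,0,-0.77,-0.05,8],[0.9,0,-0.77,-0.05,8],[0.9,0,-0.77,-0.05,8],[0.9,0,-0.77,-0.05,8],[0.9,0,-0.77,-0.05,8],[0.9,0,-0.77,-0.05,8],[0.9,0,-0.77,-0.05,8],[0.9,0,-0.77,-0.05,8],[0.9,0,0,0,0]])

```text
time: 33.65
tool_pos: [0.4413, -0.3069, 0.1034]
ee_rot: [0.872, 1.566, -1.959]
wrist_force: [-3.0, -5.8, -1.4]
width: 0.0178
```

```bash
python3 crank.py
```

```text
pos [ 0.4413 -0.3069  0.1034] r 0.056705613931831135 crank~ 65.23319607028654 jaw -72.23581348452647 jaw-outward 88.34738258576006 q6 31.587533019143947 F [-3.03   -5.7951 -1.4079] T [-0.8287  0.4102 -0.2376] w 0.01777089207590733
```

Call:
carry_out(targets=[[0.9,0,-0.77,-0.05,8],[0.9,0,-0.77,-0.05,8],[0.9,0,-0.77,-0.05,8],[0.9,0,-0.77,-0.05,8],[0.9,0,-0.77,-0.05,8],[0.9,0,-0.77,-0.05,8],[0.9,0,-0.77,-0.05,8],[0.9,0,-0.77,-0.05,8],[0.9,0,-0.77,-0.05,8],[0.9,0,-0.77,-0.05,8],[0.9,0,-0.77,-0.05,8],[0.9,0,0,0,0],[0.1,0,0,0,0],[0.1,0,0,0,0],[0.1,0,0,0,0],[0.1,0,0,0,0]])

```text
time: 35.25
tool_pos: [0.476, -0.2353, 0.1036]
ee_rot: [-1.098, 1.57, 0.822]
wrist_force: [-0.4, -0.1, -1.0]
width: 0.0465
```

```bash
python3 crank.py
```

```text
pos [ 0.476  -0.2353  0.1036] r 0.05593239057773499 crank~ -204.97213579480479 jaw -159.980662820637 jaw-outward 90.39720138455823 q6 127.53740083906068 F [-0.3648 -0.0865 -1.0075] T [0.0544 0.0678 0.0208] w 0.04645359450267551
```

Call:
carry_out(targets=[[0.1,0,0,0,0],[0.1,0,0,0,0],[0.1,0,0,0,0],[0.1,0,0,0,-8.5],[0.1,0,0,0,-8.5],[0.1,0,0,0,-8.5],[0.1,0,0,0,-8.5],[0.1,0,0,0,-8.5],[0.1,0,0,0,-8.5],[0.1,0,0,0,-8.5],[0.1,0,0,0,-8.5],[0.1,0,0,0,-8.5],[0.1,0,0,0,-8.5],[0.1,0,0,0,-8.5],[0.1,0,0,0,-8.5],[0.1,0,0,0,-8.5],[0.1,0,0,0,-8.5],[0.1,0,0,0,-8.5],[0.1,0,0,0,-8.5],[0.1,0,0,0,-8.5]])

```text
time: 37.25
tool_pos: [0.4761, -0.2355, 0.1034]
ee_rot: [-3.061, 1.571, 1.387]
wrist_force: [0.4, -0.4, -0.4]
width: 0.0849
```

Call:
carry_out(targets=[[0.1,0,0,0,-8.5],[0.1,0,0,0,-8.5],[0.1,0,0,0,-8.5],[0.1,0,0,0,-8.5],[0.1,0,0,0,-8.5],[0.1,0,0,0,-8.5],[0.1,0,0,0,-8.5],[0.1,0,0,0,-8.5],[0.1,0,0,0,-8.5],[0.1,0,0,0,-8.5],[0.1,0,0,0,-8.5],[0.1,0,0,0,-8.5],[0.1,0,0,0,-8.5],[0.1,0,0,0,-8.5],[0.1,0,0,0,-4.5],[0.1,0,0,0,0]])

```text
time: 38.85
tool_pos: [0.4761, -0.2355, 0.1035]
ee_rot: [0.518, 1.571, 0.832]
wrist_force: [-0.1, -0.3, -0.3]
width: 0.0847
```

Call:
carry_out(targets=[[0.9,0,0,0,0],[0.9,0,0,0,0],[0.9,0,0,0,0],[0.9,0,0,0,0],[0.9,0,0,0,0],[0.9,0,0,0,0],[0.9,0,0,0,0]])

```text
time: 39.55
tool_pos: [0.4767, -0.2376, 0.1034]
ee_rot: [-1.498, 1.566, -1.184]
wrist_force: [2.1, -6.2, -3.3]
width: 0.0356
```

```bash
python3 crank.py
```

```text
pos [ 0.4767 -0.2376  0.1034] r 0.05352508647704489 crank~ -205.0635177549367 jaw 107.98071937580112 jaw-outward 178.26720162086443 q6 -140.44930675378376 F [ 2.1115 -6.2323 -3.3345] T [-0.736  -0.3532  0.2968] w 0.03564702024248093
```

Call:
carry_out(targets=[[0.9,0,-0.1,0.38,4],[0.9,0,-0.1,0.77,8],[0.9,0,-0.05,0.77,8],[0.9,0,-0.05,0.77,8],[0.9,0,-0.05,0.77,8],[0.9,0,-0.05,0.77,8],[0.9,0,-0.05,0.77,8],[0.9,0,-0.05,0.77,8],[0.9,0,-0.05,0.77,8],[0.9,0,-0.05,0.77,8],[0.9,0,-0.05,0.77,8],[0.9,0,-0.05,0.77,8],[0.9,0,-0.05,0.77,8],[0.9,0,-0.05,0.77,8],[0.9,0,-0.05,0.77,8],[0.9,0,-0.05,0.77,8],[0.9,0,0,0,0]])

```text
time: 41.25
tool_pos: [0.5478, -0.3049, 0.1034]
ee_rot: [1.718, 1.569, -0.133]
wrist_force: [4.6, -0.6, -0.5]
width: 0.0362
```

```bash
python3 crank.py
```

```text
pos [ 0.5478 -0.3049  0.1034] r 0.05560486504155059 crank~ -77.61622307083533 jaw -16.086290541818336 jaw-outward 1.64748638734633 q6 -18.226107704980695 F [ 4.6351 -0.6342 -0.4936] T [-0.0871 -0.2225 -0.4158] w 0.03620628207995949
```

Call:
carry_out(targets=[[0.9,0,-0.05,0.77,8],[0.9,0,-0.05,0.77,8],[0.9,0,-0.05,0.77,8],[0.9,0,-0.05,0.77,8],[0.9,0,-0.05,0.77,8],[0.9,0,-0.05,0.77,8],[0.9,0,-0.05,0.77,8],[0.9,0,-0.05,0.77,8],[0.9,0,0,0,0]])

```text
time: 42.15
tool_pos: [0.5041, -0.3438, 0.1034]
ee_rot: [2.926, 1.569, -0.04]
wrist_force: [4.8, -0.8, -2.3]
width: 0.0356
```

```bash
python3 crank.py
```

```text
pos [ 0.5041 -0.3438  0.1034] r 0.05656664074079984 crank~ -14.851747454275227 jaw -79.9655231841639 jaw-outward 0.5327293615608681 q6 40.302530162468166 F [ 4.7912 -0.7972 -2.2834] T [-0.0533 -0.524  -0.5449] w 0.03555260379923047
```

Call:
carry_out(targets=[[0.9,0,-0.03,0.48,5],[0.9,0,-0.02,0.38,4],[0.9,0,-0.02,0.38,4],[0.9,0,0,0,0]])

```text
time: 42.55
tool_pos: [0.4918, -0.3445, 0.1034]
ee_rot: [2.746, 1.569, -0.445]
wrist_force: [4.4, -1.4, -1.8]
width: 0.0357
```

```bash
python3 crank.py
```

```text
pos [ 0.4918 -0.3445  0.1034] r 0.05654469815595649 crank~ -2.3242568889310746 jaw -92.82484803235201 jaw-outward 0.20089507871691126 q6 52.394031030770904 F [ 4.3987 -1.4451 -1.7533] T [-0.1894 -0.4897 -0.5716] w 0.03565422802564634
```

Call:
carry_out(targets=[[0.9,0,-0.01,0.28,3],[0.9,0,-0.01,0.28,3],[0.9,0,0,0,0],[0.9,0,0,0,0]])

```text
time: 42.95
tool_pos: [0.4886, -0.3442, 0.1034]
ee_rot: [2.901, 1.565, -0.39]
wrist_force: [9.3, -2.7, -5.1]
width: 0.0362
```

```bash
python3 crank.py
```

```text
pos [ 0.4886 -0.3442  0.1034] r 0.05651713198280309 crank~ 0.9113710583608565 jaw -98.58647959067251 jaw-outward 177.67489146768833 q6 57.917431713274745 F [ 9.3111 -2.7299 -5.1342] T [-0.6799 -1.3708  0.4419] w 0.036208937498293584
```

The force is rising, so the end stop has been reached. Releasing and rising.

Call:
carry_out(targets=[[0.1,0,0,-0.1,0],[0.1,0,0,0,0],[0.1,0,0,0,0],[0.1,0,0,0,0],[0.1,0,0,0,0],[0.1,-2,0,0,0],[0.1,-4,0,0,0],[0.1,-4,0,0,0],[0.1,-2,0,0,0],[0.1,0,0,0,0]])

```text
time: 43.95
tool_pos: [0.4879, -0.3451, 0.2284]
ee_rot: [2.588, 1.562, -0.711]
wrist_force: [0.3, -0.6, -0.4]
width: 0.085
```

Run:
```python
from plan import *
s=snap("scene","s12");t=snap("top","t12");plan(.5,0,.2,90)
a=cv2.resize(s["image"][215:315,300:420],None,fx=6.6,fy=6.6,interpolation=2)[:,:792]
b=cv2.resize(t["image"][180:250,262:382],None,fx=6.6,fy=6.6,interpolation=2)[:460]
# side by side at half
cv2.imwrite("pics/l12.png",np.vstack([cv2.resize(t["image"][175:250,260:400],None,fx=5,fy=5,interpolation=2)[:300],cv2.resize(s["image"][225:285,310:450],None,fx=5,fy=5,interpolation=2)])[:,:,::-1])
```

```text
shift cm [  2.3  -34.17   4.04] jaw now -99.0 q6 58.0 tilt 0.03 turn -9.0
```

View pics/l12.png

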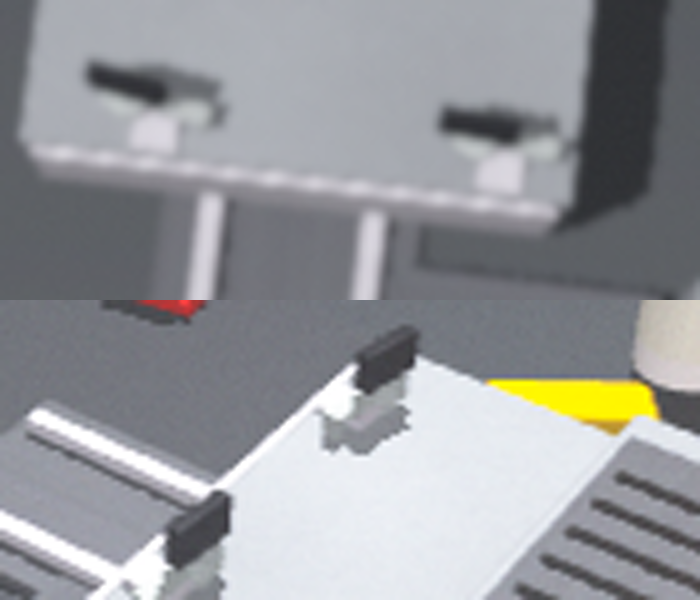

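The basket is fully in, with its front plate flush against the cabinet. The lock bars are at crop (127,80) and (480,122), as before. Going to the right lock.

Run:
```python
from plan import *
s=load("s12");t=load("t12")
T=lambda *p:np.array([260,175])+(np.array(p,float)-2)/5
S=lambda *p:np.array([310,225])+(np.array(p,float)-2)/5
print("L",plane(t,[T(90,68),T(168,90)],.149),plane(s,[S(388,40)],.149))
print("R",plane(t,[T(440,115),T(520,133)],.149),plane(s,[S(200,203)],.149))
# front plate top edge now
P=plane(t,[T(35,155),T(560,215)],.098);print(P,P.mean(0))
plan(.597,-.119,.2,-12,True)
```

```text
L [[0.6258 0.1003 0.149 ]
 [0.6146 0.0565 0.149 ]] [[0.6207 0.0811 0.149 ]]
R [[ 0.6048 -0.095   0.149 ]
 [ 0.5959 -0.1396  0.149 ]] [[ 0.6001 -0.1136  0.149 ]]
[[ 0.5854  0.1349  0.098 ]
 [ 0.5588 -0.1689  0.098 ]] [ 0.5721 -0.017   0.098 ]
shift cm [  2.29 -23.93  -7.4 ] jaw now -99.0 q6 58.0 tilt 0.03 turn -87.0
```

Call:
carry_out(targets=[[0.4,0,-2.4,-0.8,0],[0.4,0,-2.4,-0.8,0],[0.4,0,-2.4,-0.8,0],[0.4,0,-2.4,-0.8,0],[0.4,0,-2.4,-0.8,0],[0.4,0,-2.4,-0.8,0],[0.4,0,-2.4,-0.8,0],[0.4,0,-2.4,-0.7,0],[0.4,0,-2.4,-0.7,0],[0.4,0,-2.6,-0.7,0],[0.4,0,0,0,-8.5],[0.4,0,0,0,-8.5],[0.4,0,0,0,-8.5],[0.4,0,0,0,-8.5],[0.4,0,0,0,-8.5],[0.4,0,0,0,-8.5],[0.4,0,0,0,-8.5],[0.4,0,0,0,-8.5],[0.4,0,0,0,-8.5],[0.4,0,0,0,-8.5]])

```text
time: 46.05
tool_pos: [0.5994, -0.1166, 0.2199]
ee_rot: [-1.627, 1.565, 2.847]
wrist_force: [-0.3, 0.2, 0.1]
width: 0.0565
```

Run:
```python
from plan import *
plan(.600,-.117,.128,-11.5,True)
```

```text
shift cm [9.19 0.13 0.03] jaw now -13.7 q6 -3.0 tilt 0.33 turn -2.2
```

Call:
carry_out(targets=[[0.4,0,0.1,0,-2.2],[0.4,2.4,0,0,0],[0.4,2.4,0,0,0],[0.4,2.4,0,0,0],[0.4,1.9,0,0,0],[0.4,0,0,0,0],[0.4,0,0,0,0],[1,0,0,0,0],[1,0,0,0,0],[1,0,0,0,0],[1,0,0,0,0],[1,0,0,0,0],[1,0,0,0,0]])

```text
time: 47.35
tool_pos: [0.6031, -0.1175, 0.1329]
ee_rot: [1.552, 1.566, -0.225]
wrist_force: [7.7, -2.1, -3.0]
width: 0.0123
```

Run:
```python
from plan import *
plan(.600,-.117,.128,-11.5,True)
o,R=state();print(o["width"],o["wrist_force"],o["wrist_torque"])
```

```text
shift cm [ 0.49 -0.32  0.01] jaw now -11.8 q6 -5.0 tilt 0.25 turn -0.3
0.012348365887538182 [ 7.7264 -2.0774 -2.9765] [-0.3774 -1.3443  0.1814]
```

Call:
carry_out(targets=[[1,0,0.4,0,0],[1,0,0,0,8],[1,0,0,0,8],[1,0,0,0,8],[1,0,0,0,8],[1,0,0,0,8],[1,0,0,0,8],[1,0,0,0,8],[1,0,0,0,8],[1,0,0,0,8],[1,0,0,0,8],[1,0,0,0,0],[1,0,0,0,0]])

```text
time: 48.65
tool_pos: [0.604, -0.1186, 0.1279]
ee_rot: [0.014, 1.565, 3.126]
wrist_force: [2.3, -5.6, -19.6]
width: 0.0119
```

```bash
cat > lk.py <<'E'
from plan import *
plan(.6,-.117,.128,-95.35,True)
o,R=state();print(o["tool_pos"],o["width"],o["wrist_force"],o["wrist_torque"])
E
python3 lk.py
```

```text
shift cm [-0.01 -0.15  0.4 ] jaw now -91.7 q6 75.0 tilt 0.36 turn 3.6
[ 0.604  -0.1186  0.1279] 0.011893320499664828 [  2.3256  -5.593  -19.6278] [-0.9092 -0.6454 -0.2023]
```

The lock dropped, pulling the tool down 5 mm. I'll add a little more turn and release.

Call:
carry_out(targets=[[1,0.4,0,0,2],[1,0,0,0,1.5],[0.4,0,0,0,0],[0.4,0,0,0,0],[0.4,0,0,0,0],[0.4,0,0,0,0],[0.4,0,0,0,0],[0.4,-2,0,0,0],[0.4,-3,0,0,0],[0.4,-3,0,0,0],[0.4,0,0,0,0]])

```text
time: 49.75
tool_pos: [0.6079, -0.1184, 0.2147]
ee_rot: [2.991, 1.56, -0.244]
wrist_force: [0.4, -0.4, 0.2]
width: 0.0563
```

Run:
```python
from plan import *
plan(.6235,.0785,.2,-13.5,True)
o,R=state();print(o["wrist_force"]);snap("scene","s13")
```

```text
shift cm [  1.44 -19.75   0.28] jaw now -95.3 q6 79.0 tilt 0.62 turn -81.8
[ 0.3566 -0.4134  0.2443]
```

Call:
carry_out(targets=[[0.4,0,-2,0.05,0],[0.4,0,-2,0.05,0],[0.4,0,-2,0.05,0],[0.4,0,-2,0.05,0],[0.4,0,-2,0.05,0],[0.4,0,-2,0.05,0],[0.4,0,-2,0.05,0],[0.4,0,-2,0.05,0],[0.4,0,-2,0,0],[0.4,0,-1.8,0,0],[0.4,0,0,0,-8.5],[0.4,0,0,0,-8.5],[0.4,0,0,0,-8.5],[0.4,0,0,0,-8.5],[0.4,0,0,0,-8.5],[0.4,0,0,0,-8.5],[0.4,0,0,0,-8.5],[0.4,0,0,0,-8.5],[0.4,0,0,0,-8.5],[0.4,0,0,0,-5]])

```text
time: 51.8
tool_pos: [0.6195, 0.0797, 0.2071]
ee_rot: [-1.335, 1.569, 3.141]
wrist_force: [-0.5, -0.5, -0.1]
width: 0.0562
```

Run:
```python
from plan import *
plan(.6225,.080,.130,-13.5,True)
```

```text
shift cm [ 7.71  0.31 -0.1 ] jaw now -13.6 q6 16.0 tilt 0.12 turn -0.1
```

Call:
carry_out(targets=[[0.4,0,0.3,0,0],[0.4,2.4,0,0,0],[0.4,2.4,0,0,0],[0.4,2.6,0,0,0],[0.4,0.2,0,0,0],[0.4,0,0,0,0],[1,0,0,0,0],[1,0,0,0,0],[1,0,0,0,0],[1,0,0,0,0],[1,0,0,0,0],[1,0,0,0,0]])

```text
time: 53.0
tool_pos: [0.6215, 0.0793, 0.1326]
ee_rot: [-1.63, 1.567, 2.842]
wrist_force: [-7.5, 0.9, 3.5]
width: 0.0122
```

```bash
python3 lk.py
```

```text
shift cm [ 0.45  2.6  19.57] jaw now -13.8 q6 16.0 tilt 0.19 turn 81.5
[0.6215 0.0793 0.1326] 0.01218443602452982 [-7.5386  0.9318  3.4892] [ 0.2454  1.1352 -0.2764]
```

Call:
carry_out(targets=[[1,0,-0.2,0,0],[1,0,0,0,8],[1,0,0,0,8],[1,0,0,0,8],[1,0,0,0,8],[1,0,0,0,8],[1,0,0,0,8],[1,0,0,0,8],[1,0,0,0,8],[1,0,0,0,8],[1,0,0,0,6],[1,0,0,0,0],[1,0,0,0,0]])

```text
time: 54.3
tool_pos: [0.6199, 0.0803, 0.1278]
ee_rot: [-0.319, 1.566, 2.793]
wrist_force: [3.7, 3.7, -16.9]
width: 0.0117
```

```bash
python3 lk.py
```

```text
shift cm [-0.05 19.78  1.42] jaw now -91.7 q6 94.0 tilt 0.28 turn 3.7
[0.6199 0.0803 0.1278] 0.011707643124052432 [  3.6894   3.7235 -16.9107] [ 0.6282 -0.9892 -0.2651]
```

It dropped as well. Same finish, then retreat.

Call:
carry_out(targets=[[1,0.4,0,0,2],[1,0,0,0,1.5],[0.4,0,0,0,0],[0.4,0,0,0,0],[0.4,0,0,0,0],[0.4,0,0,0,0],[0.4,0,0,0,0],[0.4,-2,0,0,0],[0.4,-3,0,0,0],[0.4,-4,0,0,0],[0.4,-4,0,0,0],[0.4,0,2,-4,0],[0.4,0,2,-4,0],[0.4,0,2,-4,0],[0.4,0,0,-4,0],[0.4,0,0,-4,0],[0.4,0,0,0,0]])

```text
time: 56.0
tool_pos: [0.8145, -0.0002, 0.2453]
ee_rot: [0.045, 1.557, 3.093]
wrist_force: [1.9, 0.2, -4.2]
width: 0.056
```

```bash
python3 lk.py
python3 - <<'E'
from plan import *
s=snap("scene","s14");t=snap("top","t14")
cv2.imwrite("pics/f14.png",np.vstack([cv2.resize(t["image"][175:335,260:460],None,fx=3,fy=3,interpolation=2)[:300],cv2.resize(s["image"][215:315,200:400],None,fx=3,fy=3,interpolation=2)])[:,:,::-1])
r,c=orange(s,(205,270,260,325));print(r, orange(load("s12"),(205,270,260,325))[0],orange(load("s10"),(205,270,260,325))[0])
E
```

```text
shift cm [12.01 13.64 20.09] jaw now -95.4 q6 91.0 tilt 0.77 turn -0.1
[ 0.8145 -0.0002  0.2453] 0.05601856549404731 [ 1.8694  0.2021 -4.1708] [-0.0121  0.1085  0.007 ]
((249.7403564453125, 289.9336853027344), (30.326400756835938, 17.690399169921875), 48.012786865234375) ((245.75, 296.25), (32.526912689208984, 17.677669525146484), 45.0) ((246.25, 297.25), (34.64822769165039, 16.970561981201172), 45.0)
```

View pics/f14.png

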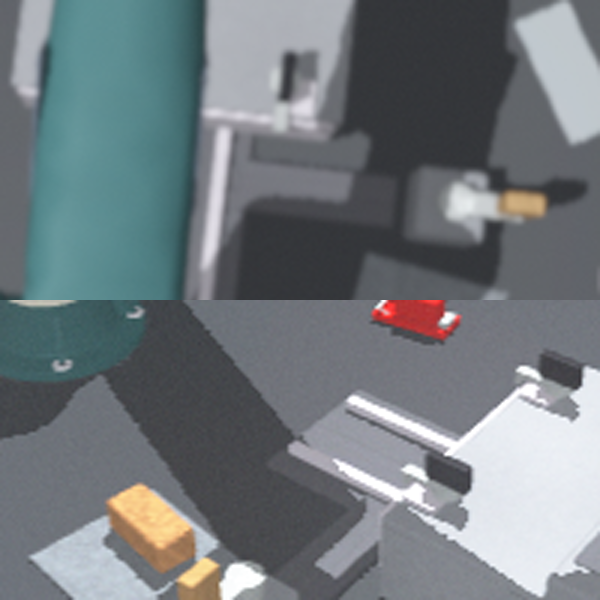

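The scene shows both lock bars turned square to the front edge and lowered. The cork has shifted a little since placing, so I'm checking it's still on the mat. I also need to back the arm off over open space.

Run:
```python
from plan import *
t=load("t14");s=load("s14")
o,R=state();print(o["tool_pos"],o["wrist_force"])
m=load("top0");T=lambda *p:np.array([255,180])+(np.array(p,float)-1.5)/4
M=plane(m,[T(510,318),T(695,372),T(640,585),T(452,528)],.004);c0=M.mean(0)
x=M[0]-M[3]+M[1]-M[2];x/=np.linalg.norm(x);y=np.array([-x[1],x[0],0])
for nm in("t10","t12","t14"):
  try:
    r=orange(load(nm),(360,255,430,330))[0];p=rectw(load(nm),r,.04);d=p[0]-c0;print(nm,p,"mat xy",d@x,d@y)
  except Exception as e: print(nm,e)
for nm in("s10","s12","s13","s14"):
  r,c=orange(load(nm),(205,270,262,325));e=c[:,0,1].argmin()
  p=plane(load(nm),[r[0]],.028)[0];d=p-c0;print(nm,p,"mat xy",d@x,d@y)
```

```text
[0.8112 0.001  0.2536] [-0.2932  0.1914  1.2591]
t10 (array([ 0.3147, -0.2382,  0.04  ]), np.float64(-25.980563731535455), np.float64(0.025165175743250483), np.float64(0.022398483378498826)) mat xy -0.037768210906373334 0.018088309445138805
t12 (array([ 0.3619, -0.2488,  0.04  ]), np.float64(-44.132615710102655), np.float64(0.07623249976970918), np.float64(0.029208489369843185)) mat xy 0.010580192730200045 0.01966387770753307
t14 (array([ 0.3364, -0.2327,  0.04  ]), np.float64(-17.782692305193315), np.float64(0.0899534098387279), np.float64(0.045019567375591645)) mat xy -0.0180859306005322 0.028895696804396114
s10 [ 0.3655 -0.2724  0.028 ] mat xy 0.020054477663704738 -0.0023287159283122095
s12 [ 0.3655 -0.2713  0.028 ] mat xy 0.019710869362009206 -0.0011948331286762617
s13 [ 0.3655 -0.2713  0.028 ] mat xy 0.019710869362009206 -0.0011948331286762617
s14 [ 0.3385 -0.2382  0.028 ] mat xy -0.014728713198180244 0.024066914696601806
```

The knock moved the cork only about 3.5 cm. Its centre is at about (-18, +29) mm in the mat frame, well inside the limits. Retreating slightly, then handing in.

Call:
carry_out(targets=[[0.4,-1,0,3,0],[0.4,-1,0,3,0],[0.4,-1,0,3,0],[0.4,0,0,2,0],[0.4,0,0,0,0],[0.4,0,0,0,0],[0.4,0,0,0,0],[0.4,0,0,0,0]])

```text
time: 56.9
tool_pos: [0.7017, 0.0115, 0.2884]
ee_rot: [-0.208, 1.571, 2.841]
wrist_force: [-0.5, -0.7, -0.5]
width: 0.0562
```

Run:
```python
from plan import *
o,R=state();print(o["time"],o["tool_pos"],o["wrist_force"])
s=snap("scene","s15");cv2.imwrite("pics/f15.png",s["image"][:,:,::-1])
```

```text
56.9 [0.7017 0.0115 0.2884] [-0.5355 -0.6791 -0.456 ]
```

View pics/f15.png

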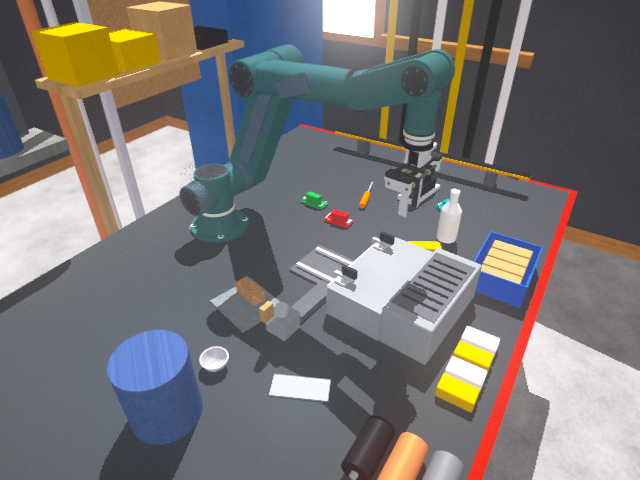

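The final view shows no bindings left on the table, the basket closed, the bars at (386,238) and (350,271) turned, and the cork on the mat at (250,292).

```bash
python3 -c "
from bench import robot
print(robot.close_job())"
```

```text
the job is handed in; nothing more can be done
None
```

The washer is ready and the job is handed in, at about 57 s of robot time; no verdict comes back, so this rests on my own checks. Two bindings were on the table. I laid both flat in the basket and put the cork on the mat, then cranked the basket in over three strokes to the end stop. After that I turned the right lock and then the left.

**Last checks**
- **Basket:** its front plate is flush with the cabinet. From the images it travelled about 158 mm, and the force rose at the crank's stop.
- **Locks:** both pulled the gripper down 5 mm as they dropped, and both were turned to the stop. They look turned and lowered in the last picture.
- **Bystanders and arm:** nothing visibly moved, by eye. The arm is clear, with wrist force below 1 N.

**What disagreed or could not be checked**
- **Cork:** it was knocked about 3.5 cm late in the run. Its centre is still on the mat, at about (-18, +29) mm from the middle, so I left it.
- **Bindings:** I could not see them once the basket was in. They were flat and side by side when last seen, about a third of the way in.
- **Retreat:** after the second lock I moved the arm the wrong way, over the rear of the cabinet. Wrist force read about 4 N at the end of that move and 1.3 N once settled, so I saw no sign of contact.

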